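# Swap the potted succulents onto their matching wooden bases

### The arm

A 6-joint arm with a two-finger parallel gripper is mounted at the origin on the work surface. World frame = base frame: x ahead of the robot, y to its left, z up, the work surface at z = 0. Lengths are in m, angles in rad, forces in N, time in s.
With the tool pointing down it reaches from about 0.25 to 0.725 m from the base axis. Payload 4 kg.
Tool frame: the origin (TCP) lies midway between the tips of the shut fingers; the grasp point (between the pads) lies 19 mm behind it; z points along the fingers, y is the direction in which the jaws open and shut (so a half turn about z gives the same grasp; the last joint's range is limited). The gripper opens to 85 mm and grips with 20 to 120 N. Pads are 22 mm wide; open, the fingers measure 114 mm over their backs; the gripper's body (76 mm by 85 mm) begins 54 mm behind the grasp point. The pads swing forward as they close: fully open they stand 13 mm farther back than shut.
Start: joints at [1.27, 0.241, 0.005, 1.335, 0, 1.571], TCP at [0.148, 0.478, 0.203] pointing down, gripper open.
Joint ranges: [-2.72, 2.72], [-1.05, 1.87], [-1.09, 1.28], [-1.99, 2.15], [-1.42, 1.44], [-3.14, 3.14]. Speed limits (rad/s): [2.79, 2.79, 3.14, 3.14, 3.14, 3.14].

### API

Orientations are given as a unit quaternion [x, y, z, w].
In Python, from workcell import get_obs, camera, camera_model, job_done, masks_of gives the robot as it stands.
- The arm moves only by the tool jog_arm, never from a script. Its argument "deltas" is a list that holds one entry, the list of rows, each a list of 7 numbers: the shift along the tool's x, y, z in mm, then the turn, a rotation vector about the tool's x, y, z in degrees, then the finger opening in mm, from 0 to 85.4. A call has 1 to 5 rows; each row shifts and turns the pose as measured when the row begins, along the tool's axes as they then stand; what a row does not reach is not made up. A row lasts 1/10 s, in which the tool goes at most 50 mm and 8.59 degrees, less where a joint would pass 70% of its speed; a pose out of reach is approached as far as the arm can. A call with a gripper value outside its range is refused whole. The fingers move at their own pace and stop on an object; the grip force is fixed at half the most. Time passes only in rows, so rows that do not move let the fingers close. It gives the time, the measured TCP pose, the force and the opening at its end, in the units of the state.
- get_obs(): the state, without advancing time (a new reading comes with each control period).
- camera(name): name is "scene" or "side" or "wrist"; returns the picture (400x640x3 uint8, red, green, blue); there is no depth.
- camera_model(name): a dict with "fovy" (degrees; the focal length in pixels is half the picture's height over the tangent of half this angle, whatever the lens; pixels are square), "cx", "cy" (the principal point, pixels), "pose" (4x4, takes a point from camera to world coordinates); the wrist camera has in their place "T_tool_cam" (4x4, takes a point from camera to tool coordinates, whose origin is the TCP and whose axes are the flange's). Camera axes: x right, y down, z forward; pixel columns grow to the right and rows downward; lengths in m; the calibration is good to about 2 mm. A picture is of the moment at which its call begins: read the wrist's pose just before it. camera_model takes no time and is no camera call.
- job_done(): hands the job in, once; it reports no verdict.
Trained networks look in the newest picture that a camera, given by its name, has taken for a name from the list of things; names that differ only in an ending like _2 or _b are one class to them, and where a whole thing is asked for, a point or a joint stands for the part that bears it (a point fixed in the world has none). Each returns a list of dicts, best first, with "conf" (0 to 1); they miss things now and then, are a little off and sometimes report something else, mostly with a low value. They report only what shows in the picture. A call takes as long as a camera call.
- masks_of(target, camera): "pixels" (400x640 bool, what is visible of it) and "at" ([column, row] in pixels, amid what is visible of it).
The state is a dict: "clock": time; "joint_pos": joint angles; "joint_vel": joint speeds; "tau": joint torques, N m; "eef_pos": TCP position; "tool_rot": TCP orientation; "ft_force": force on the tool from outside, world axes, zero at the start; "ft_torque": the same for the moment, N m; "grip_width": finger opening in m.
Only numpy, scipy, OpenCV 4.12 (cv2) and the standard library are available. Lean on these libraries where they do the work, as an engineer would, in place of code of your own. Each camera call takes 0.05 s, during which the arm holds its last target. There are 200 camera calls.

### The job

The four potted succulents for the shop display stand on the wrong wooden bases. Swap them so that each stands upright in the middle of the base of its own shape and size (large round pot on the large round base, small round on small round, large square on large square, small square on small square), the square pots with their sides parallel to the edges of their bases; one pot at a time can wait on the empty glue mat. The pots are ceramic: set each one down, do not drop them or tip them over.

Things in the scene. Friction and masses are not known exactly. Their poses are not given: they have to be found in the camera images.
- pot_round_large: Large round white ceramic pot, straight sides, 64 mm in diameter, 80 mm high to the rim, about 0.36 kg. In it a grey-green plastic succulent on gravel, within the rim seen from above and rising up to 25 mm above the rim, to be left ungripped. Origin: centre of the pot's underside; z up. At the start it stands, alone, on one of the two square bases.
- pot_round_small: Small round white ceramic pot, straight sides, 46 mm in diameter, 60 mm high to the rim, about 0.17 kg. In it a grey-green plastic succulent on gravel, within the rim seen from above and rising up to 25 mm above the rim, to be left ungripped. Origin: centre of the pot's underside; z up. At the start it stands on the other square base.
- pot_square_large: Large square white ceramic pot, straight sides, 62 x 62 mm, 80 mm high to the rim, about 0.40 kg. In it a grey-green plastic succulent on gravel, within the rim seen from above and rising up to 25 mm above the rim, to be left ungripped. Origin: centre of the pot's underside; z up, x and y square to its sides. At the start it stands, alone, on one of the two round bases.
- pot_square_small: Small square white ceramic pot, straight sides, 44 x 44 mm, 60 mm high to the rim, about 0.19 kg. In it a grey-green plastic succulent on gravel, within the rim seen from above and rising up to 25 mm above the rim, to be left ungripped. Origin: centre of the pot's underside; z up, x and y square to its sides. At the start it stands on the other round base.
- base_round_large: Large round base of dark wood, a disc 120 mm in diameter. Bare wood 12 mm thick, fixed to the table so that it cannot shift. Origin: centre of its underside (on the table, so its top is 12 mm above the origin); z up.
- base_round_small: Small round base of dark wood, a disc 90 mm in diameter. Bare wood 12 mm thick, fixed to the table so that it cannot shift. Origin: centre of its underside (on the table, so its top is 12 mm above the origin); z up.
- base_square_large: Large square base of dark wood, 114 x 114 mm. Bare wood 12 mm thick, fixed to the table so that it cannot shift. Origin: centre of its underside (on the table, so its top is 12 mm above the origin); z up, x and y square to its edges.
- base_square_small: Small square base of dark wood, 84 x 84 mm. Bare wood 12 mm thick, fixed to the table so that it cannot shift. Origin: centre of its underside (on the table, so its top is 12 mm above the origin); z up, x and y square to its edges.
- glue_mat: Dark grey glue mat, 120 mm (its x) by 100 mm (its y), 4 mm thick, empty, fixed: the free spot, room for one pot. Origin: centre of its underside. Bases and mat lie at least 150 mm apart, centre to centre. Craft things (spools, card, cutters, glue gun, tape measure, tray), all under 40 mm tall, lie between them: a pot carried with its underside 150 mm above the table clears everything.

How it is judged:
By the outcome, as a careful person would: the job done as asked, in the order asked, and still so for the second after the job is handed in, with the robot touching nothing.
It also fails if it takes over 141 s, if anything falls off the work surface, if the arm or the gripper's body presses on something with over 40 N, if the wrist force passes 120 N, or if a joint passes its speed limit or range.

## Working session

There is one attempt and no reset: what is moved stays moved. The work goes in short steps, Python scripts to look and compute and a tool call to move; the robot and the scene stay as the last step left them, time stands still between calls to the robot, and variables do not carry over. Pictures are saved under pics/ and viewed, about 12 in all and at most 16, crops included, and the job is handed in when it is done.

Besides the shell and the picture viewer there is one more tool, called after "Request:" by a JSON object that holds its "fn" and its "kwargs", one argument or row to a line. jog_arm: Moves the arm, as the interface text tells. Its arguments: {"type":"object","properties":{"deltas":{"type":"array"}},"required":["deltas"]}

```bash
ls; mkdir -p pics; python3 - <<'E'
from workcell import *
import cv2,numpy as np
o=get_obs();print({k:np.round(v,3).tolist() for k,v in o.items()})
for n in("scene","side","wrist"):
    m=camera_model(n);print(n,{k:np.round(v,4).tolist() for k,v in m.items()})
    cv2.imwrite(f"pics/{n}0.png",camera(n)[:,:,::-1])
T="pot_round_large pot_round_small pot_square_large pot_square_small base_round_large base_round_small base_square_large base_square_small glue_mat".split()
for n in("scene","side"):
    for t in T:
        r=masks_of(t,n)
        print(n,t,[(round(float(q["conf"]),2),np.round(q["at"]).tolist(),int(q["pixels"].sum())) for q in r[:3]])
        if r: np.save(f"pics/{n}_{t}.npy",np.array([q["pixels"] for q in r]))
E
```

```text
pics
{'clock': 0.0, 'joint_pos': [1.27, 0.241, 0.004, 1.335, -0.0, 1.571], 'joint_vel': [0.001, 0.001, 0.0, 0.002, 0.001, 0.001], 'tau': [0.002, -37.231, 25.241, 0.017, 0.0, 0.0], 'eef_pos': [0.148, 0.477, 0.202], 'tool_rot': [0.15, 0.989, -0.001, -0.0], 'ft_force': [0.182, 0.322, 0.412], 'ft_torque': [0.014, -0.031, -0.043], 'grip_width': 0.085}
scene {'fovy': 42.0594, 'cx': 323.2317, 'cy': 206.531, 'pose': [[0.1622, 0.7821, -0.6017, 1.3608], [0.9866, -0.1193, 0.1109, -0.1617], [0.015, -0.6116, -0.791, 1.107], [0.0, 0.0, 0.0, 1.0]]}
side {'fovy': 52.6477, 'cx': 319.75, 'cy': 198.9243, 'pose': [[0.7132, -0.4648, 0.5246, 0.1226], [-0.7008, -0.4863, 0.5219, -0.4088], [0.0125, -0.7399, -0.6726, 0.5795], [0.0, 0.0, 0.0, 1.0]]}
wrist {'fovy': 70.4318, 'cx': 325.1662, 'cy': 199.2708, 'T_tool_cam': [[0.0001, -0.952, -0.3061, 0.0783], [1.0, -0.0001, 0.0006, 0.0001], [-0.0006, -0.3061, 0.952, -0.1712], [0.0, 0.0, 0.0, 1.0]]}
scene pot_round_large [(0.64, [434.0, 162.0], 764)]
scene pot_round_small [(0.83, [386.0, 227.0], 438)]
scene pot_square_large [(0.66, [269.0, 234.0], 1198)]
scene pot_sq
[... 213 characters left out ...]
ase_square_large [(0.97, [425.0, 178.0], 901)]
scene base_square_small [(0.67, [387.0, 243.0], 617)]
scene glue_mat [(0.64, [322.0, 194.0], 1262), (0.33, [425.0, 179.0], 909)]
side pot_round_large [(0.81, [195.0, 146.0], 1266)]
side pot_round_small [(0.95, [318.0, 152.0], 593), (0.32, [415.0, 212.0], 2121)]
side pot_square_large [(0.74, [415.0, 213.0], 2178)]
side pot_square_small [(0.58, [443.0, 358.0], 1336)]
side base_round_large [(0.9, [403.0, 239.0], 1213)]
side base_round_small [(0.61, [440.0, 356.0], 1422), (0.42, [316.0, 150.0], 659)]
side base_square_large [(0.86, [202.0, 169.0], 1145)]
side base_square_small [(0.86, [312.0, 166.0], 582)]
side glue_mat [(0.67, [300.0, 237.0], 2447)]
```

View pics/scene0.png

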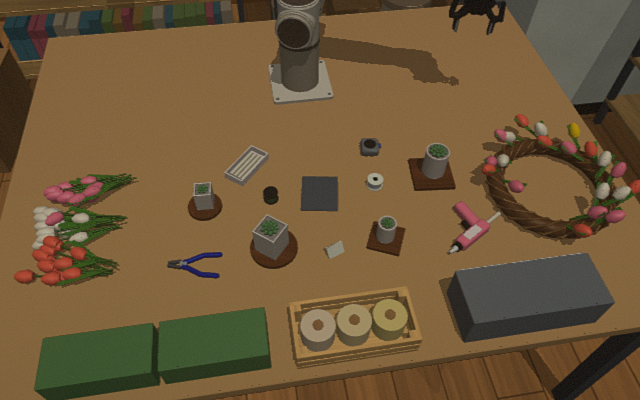

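View pics/side0.png

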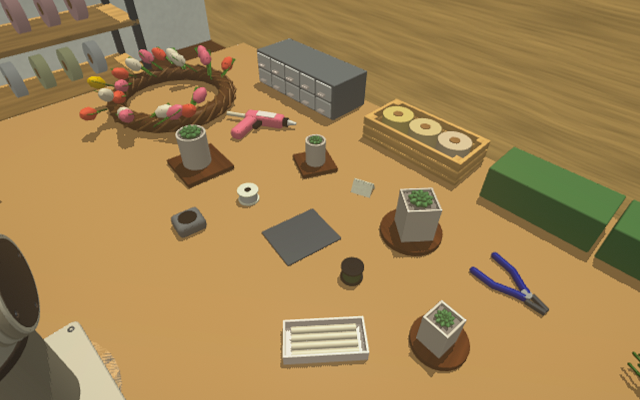

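The scene picture shows every pot and base: square pots on the round bases at (270,238) and (203,197), round pots on the square bases at (434,163) and (386,230), mat at (320,194). The side picture agrees. The networks' low-confidence extra detections fall on the mat, so I'll ignore them. Next I'll fit outlines jointly over both cameras.

```bash
cat > h.py <<'E'
import numpy as np,cv2
from scipy.optimize import minimize
from scipy.spatial.transform import Rotation as R
from workcell import *
DIM={'pot_round_large':(.064,.08),'pot_round_small':(.046,.06),'pot_square_large':(.062,.08),'pot_square_small':(.044,.06),
'base_round_large':(.12,.012),'base_round_small':(.09,.012),'base_square_large':(.114,.012),'base_square_small':(.084,.012),'glue_mat':((.12,.1),.004)}
S=4
def cam(n,o=None):
    m=camera_model(n)
    if n=='wrist':
        T=np.eye(4);T[:3,:3]=R.from_quat(o['tool_rot']).as_matrix();T[:3,3]=o['eef_pos'];P=T@np.array(m['T_tool_cam'])
    else:P=np.array(m['pose'])
    f=200/np.tan(np.radians(m['fovy'])/2);return f,m['cx'],m['cy'],np.linalg.inv(P)
def proj(c,X):
    p=X@c[3][:3,:3].T+c[3][:3,3];return np.c_[c[0]*p[:,0]/p[:,2]+c[1],c[0]*p[:,1]/p[:,2]+c[2]]
def unproj(c,uv,z):
    P=np.linalg.inv(c[3]);d=P[:3,:3]@[(uv[0]-c[1])/c[0],(uv[1]-c[2])/c[0],1];return P[:3,3]+d*(z-P[2,3])/d[2]
def pts(name,x,y,yaw,z0):
    d,h=DIM[name]
    if 'round' in name:
        a=np.arange(0,2*np.pi,.1);q=np.c_[np.cos(a),np.sin(a)]*d/2
    else:
        w=np.ones(2)*d/2;q=np.array([[1,1],[1,-1],[-1,-1],[-1,1]])*w
        q=q@np.array([[np.cos(yaw),np.sin(yaw)],[-np.sin(yaw),np.cos(yaw)]])
    q=q+[x,y];return np.r_[np.c_[q,q[:,0]*0+z0],np.c_[q,q[:,0]*0+z0+h]]
def render(c,name,p,z0):
    h=cv2.convexHull(proj(c,pts(name,*p,z0)).astype(np.float32))
    im=np.zeros((400*S//2,640*S//2),np.uint8)
    cv2.fillPoly(im,[np.round((h+.5)*S/2*16-8).astype(np.int32)],1,shift=4);return im>0
def iou(a,b):return (a&b).sum()/max(1,(a|b).sum())
up=lambda m:cv2.resize(m.astype(np.uint8),None,fx=S/2,fy=S/2,interpolation=cv2.INTER_NEAREST)>0
def fit(name,views,p0,z0,occ=()):
    """views: list of (cam,mask); occ: [(name,p,z0)] things in front"""
    V=[]
    for c,m in views:
        o=np.zeros((400*S//2,640*S//2),bool)
        for q in occ:o|=render(c,*q)
        V.append((c,up(m)&~o,~o))
    f=lambda p:sum(1-iou(render(c,name,(p[0]/100,p[1]/100,p[2]/10),z0)&k,m) for c,m,k in V)
    best=None
    for y in ([0] if 'round' in name else [p0[2]] if p0[2] else [0,.4,.8,1.2]):
        s=np.array([p0[0]*100,p0[1]*100,y*10])
        r=minimize(f,s,method='Nelder-Mead',options=dict(initial_simplex=s+np.r_[np.zeros((1,3)),np.eye(3)*[.8,.8,1.5]],xatol=.005,fatol=1e-5,maxiter=150))
        if best is None or r.fun<best.fun:best=r
    x=best.x;return [x[0]/100,x[1]/100,x[2]/10],best.fun/len(V)
E
python3 - <<'E'
from h import *
M=lambda n,t:np.load(f"pics/{n}_{t}.npy")[0]
C={n:cam(n) for n in('scene','side')}
seed={'round_large':None}
for p,b in (('pot_round_large','base_square_large'),('pot_round_small','base_square_small'),('pot_square_large','base_round_large'),('pot_square_small','base_round_small')):
    for ns in(['scene'],['side'],['scene','side']):
        s=np.mean([unproj(C[n],np.argwhere(M(n,p)).mean(0)[::-1],.05) for n in ns],0)
        P,e=fit(p,[(C[n],M(n,p)) for n in ns],[*s[:2],0],.012)
        B,eb=fit(b,[(C[n],M(n,b)) for n in ns],[*P[:2],0],0,[(p,P,.012)])
        print(ns,p,np.round(P,4),round(e,3),b,np.round(B,4),round(eb,3),'r',np.round(np.hypot(*B[:2]),3))
print('mat',fit('glue_mat',[(C[n],M(n,'glue_mat')) for n in C],[*unproj(C['side'],[300,237],0)[:2],0],0))
E
```

```text
['scene'] pot_round_large [0.4465 0.3189 0.167 ] 0.059 base_square_large [0.451  0.3145 1.4804] 0.049 r 0.55
['side'] pot_round_large [0.4511 0.3211 0.1272] 0.038 base_square_large [ 0.4547  0.3168 -0.1008] 0.052 r 0.554
['scene', 'side'] pot_round_large [0.4488 0.3182 0.0858] 0.068 base_square_large [ 0.4531  0.315  -0.1171] 0.073 r 0.552
['scene'] pot_round_small [0.6434 0.1317 0.0011] 0.107 base_square_small [ 0.6469  0.1352 -0.4609] 0.087 r 0.661
['side'] pot_round_small [ 0.6491  0.1334 -0.192 ] 0.079 base_square_small [0.6523 0.1379 1.1086] 0.104 r 0.667
['scene', 'side'] pot_round_small [ 0.6466  0.1309 -0.0053] 0.101 base_square_small [0.6497 0.1345 1.1152] 0.129 r 0.663
['scene'] pot_square_large [ 0.6318 -0.1554  0.8645] 0.034 base_round_large [ 0.6301 -0.1517  0.0255] 0.049 r 0.648
['side'] pot_square_large [ 0.635  -0.1534  0.868 ] 0.026 base_round_large [ 0.6345 -0.1494  0.0179] 0.042 r 0.652
['scene', 'side'] pot_square_large [ 0.6328 -0.1552  0.8624] 0.042 base_round_large [ 0.6325 -0.1507  0.0535] 0.08 r 0.65
['scene'] pot_square_small [ 0.4679 -0.3152  1.5317] 0.076 base_round_small [ 0.4714 -0.3199  0.1004] 0.152 r 0.57
['side'] pot_square_small [ 0.4473 -0.3369 -0.1885] 0.568 base_round_small [ 0.476  -0.3182 -0.4963] 0.603 r 0.573
['scene', 'side'] pot_square_small [ 0.4653 -0.316  -0.1465] 0.521 base_round_small [ 0.4767 -0.3178 -0.0929] 0.128 r 0.573
mat ([np.float64(0.4733917910897496), np.float64(-0.008558980771833638), np.float64(-0.1962263978974148)], np.float64(0.04873727891657137))
```

```bash
cat > plan.py <<'E'
import sys
from h import *
from scipy.spatial.transform import Slerp
def plan(x,y,z,yaw,g,step=45.,o=None):
    """tool down, tool x axis at world angle yaw (deg); prints rows"""
    o=o or get_obs();p=np.array(o['eef_pos']);r0=R.from_quat(o['tool_rot'])
    r1=R.from_euler('z',yaw,degrees=True)*R.from_matrix(np.diag([1,-1,-1.]))
    t=np.array([x,y,z]);a=np.degrees((r0.inv()*r1).magnitude())
    n=max(1,int(np.ceil(max(np.linalg.norm(t-p)*1000/step,a/7.5))))
    s=Slerp([0,1],R.concatenate([r0,r1]));q,rr=p,r0
    print('n',n,'ang',round(a,1),'dist',np.round((t-p)*1000,1))
    rows=[]
    for i in range(1,n+1):
        k=i/n;w=p+(t-p)*k;rn=s(k)
        rows.append([*np.round(rr.inv().apply(w-q)*1000,1).tolist(),*np.round(np.degrees((rr.inv()*rn).as_rotvec()),1).tolist(),g]);q,rr=w,rn
    for i in range(0,n,5):print(str(rows[i:i+5]).replace(' ',''))
if __name__=='__main__':
    v=list(map(float,sys.argv[1:]));o=get_obs()
    X=R.from_quat(o['tool_rot']).apply([1,0,0]);print(round(o['clock'],2),'at',np.round(o['eef_pos'],4),'yaw',round(np.degrees(np.arctan2(X[1],X[0])),2),'q',np.round(o['joint_pos'],2),'grip',round(o['grip_width'],4),'F',np.round(o['ft_force'],1))
    if v:plan(*v)
E
python3 plan.py .449 .318 .2 125 85
```

```text
1.05 at [0.1481 0.4776 0.2033] yaw 162.76 q [ 1.27  0.24  0.01  1.34 -0.    1.57] grip 0.0855 F [ 0.  -0.   0.2]
n 8 ang 37.8 dist [ 300.9 -159.6   -3.3]
[[-41.8,-7.9,0.4,0.0,-0.0,4.7,85.0],[-42.3,-4.4,0.4,0.0,-0.0,4.7,85.0],[-42.6,-0.9,0.4,0.0,-0.0,4.7,85.0],[-42.5,2.6,0.4,0.0,-0.0,4.7,85.0],[-42.1,6.1,0.4,0.0,-0.0,4.7,85.0]]
[[-41.5,9.5,0.4,0.0,-0.0,4.7,85.0],[-40.6,12.9,0.4,0.0,-0.0,4.7,85.0],[-39.4,16.2,0.4,0.0,-0.0,4.7,85.0]]
```

Request:
{"fn": "jog_arm", "kwargs": {
  "deltas": [
    [[-42,-8,0,0,0,4.7,85],[-42,-4,0,0,0,4.7,85],[-43,-1,0,0,0,4.7,85],[-43,3,0,0,0,4.7,85],[-42,6,0,0,0,4.7,85]]
  ]
}}

```text
clock: 1.55
eef_pos: [0.3383, 0.3788, 0.2033]
tool_rot: [0.349, 0.937, 0.001, -0.001]
ft_force: [0.2, 0.3, -0.1]
grip_width: 0.0851
```

Request:
{"fn": "jog_arm", "kwargs": {
  "deltas": [
    [[-42,10,0,0,0,4.7,85],[-41,13,0,0,0,4.7,85],[-39,16,0,0,0,4.7,85],[0,0,0,0,0,0,85],[0,0,0,0,0,0,85]]
  ]
}}

```text
clock: 2.05
eef_pos: [0.4608, 0.3122, 0.2026]
tool_rot: [0.47, 0.883, 0.002, -0.0]
ft_force: [0.2, -1.0, -0.6]
grip_width: 0.0853
```

```bash
cat > look.py <<'E'
"""look.py tag z0 thing,x,y,yaw[@z] ... : wrist picture, fit pots first then bases"""
import sys
from h import *
o=get_obs();c=cam('wrist',o);im=camera('wrist')[:,:,::-1].copy();occ=[]
for a in sys.argv[2:]:
    n,x,y,w=a.split(',');z=.012 if n[0]=='p' else 0
    if '@' in w:w,z=w.split('@')
    z=float(z);p=[float(x),float(y),float(w)]
    r=masks_of(n,'wrist')
    if r:
        u=proj(c,np.array([[*p[:2],.03]]))[0]
        r=min(r,key=lambda q:np.hypot(*(np.array(q['at'])-u))-100*q['conf'])
    if not r: print(n,'not seen');continue
    P,e=fit(n,[(c,r['pixels'])],p,z,occ)
    if n[0]=='p':occ.append((n,P,z))
    print(n,'conf',round(float(r['conf']),2),'at',np.round(r['at']),'fit',np.round(P,4),'err',round(e,3),'deg',round(np.degrees(P[2]),1))
    k=cv2.resize(render(c,n,P,z).astype(np.uint8),(640,400),interpolation=cv2.INTER_AREA)
    for m,col in((k,(0,255,0)),(r['pixels'].astype(np.uint8),(0,0,255))):
        cv2.drawContours(im,cv2.findContours(m,0,1)[0],-1,col,1)
cv2.imwrite(f'pics/{sys.argv[1]}.png',im)
E
python3 look.py w1 pot_round_large,.449,.318,0 base_square_large,.453,.315,-.117; python3 plan.py
```

```text
pot_round_large conf 0.88 at [320. 174.] fit [4.506e-01 3.160e-01 4.000e-04] err 0.02 deg 0.0
base_square_large conf 0.65 at [332. 145.] fit [ 0.4548  0.3125 -0.0963] err 0.06 deg -5.5
2.2 at [0.4594 0.3133 0.2028] yaw 124.1 q [0.6  0.35 0.15 1.37 0.   1.57] grip 0.085 F [ 0.1 -0.6  0.6]
```

View pics/w1.png

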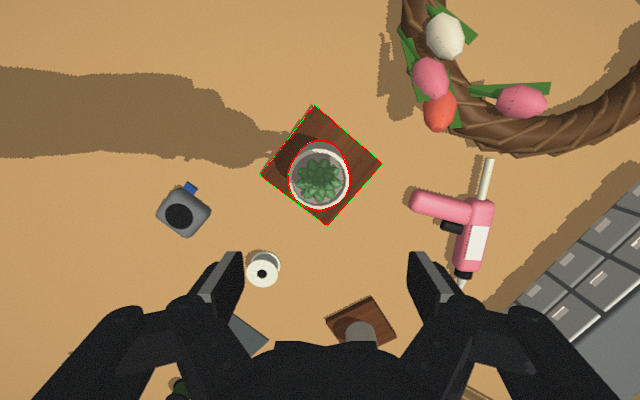

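```bash
python3 plan.py .6325 -.153 .2 75 85
```

```text
2.2 at [0.4594 0.3133 0.2028] yaw 124.1 q [0.6  0.35 0.15 1.37 0.   1.57] grip 0.085 F [ 0.1 -0.6  0.6]
n 12 ang 49.1 dist [ 173.1 -466.3   -2.8]
[[-40.3,-9.8,0.1,0.0,-0.0,4.1,85.0],[-40.9,-6.9,0.1,0.0,-0.0,4.1,85.0],[-41.3,-4.0,0.2,0.0,-0.0,4.1,85.0],[-41.4,-1.1,0.2,0.0,-0.0,4.1,85.0],[-41.4,1.9,0.2,0.0,-0.0,4.1,85.0]]
[[-41.2,4.8,0.2,0.0,-0.0,4.1,85.0],[-40.7,7.8,0.2,0.0,-0.0,4.1,85.0],[-40.1,10.7,0.2,0.0,-0.0,4.1,85.0],[-39.2,13.5,0.2,0.0,-0.0,4.1,85.0],[-38.1,16.3,0.2,0.0,-0.0,4.1,85.0]]
[[-36.9,18.9,0.2,0.0,-0.0,4.1,85.0],[-35.4,21.5,0.2,0.0,-0.0,4.1,85.0]]
```

The overlay fits: pot rim centred at (319,180), base corners at (313,105), (381,163), (327,225), (261,173). I'll grasp the large round pot first.

Request:
{"fn": "jog_arm", "kwargs": {
  "deltas": [
    [[7,-6,20,0,0,0,85],[0,0,30,0,0,0,85],[0,0,0,0,0,0,85],[0,0,0,0,0,0,85]]
  ]
}}

```text
clock: 2.6
eef_pos: [0.4469, 0.3202, 0.1544]
tool_rot: [0.464, 0.886, 0.004, 0.0]
ft_force: [0.2, 0.4, -0.1]
grip_width: 0.0846
```

```bash
python3 plan.py .4506 .316 .051 124.1 85 25
```

```text
2.6 at [0.4469 0.3202 0.1544] yaw 124.65 q [0.62 0.36 0.04 1.24 0.   1.59] grip 0.0846 F [ 0.2  0.4 -0.1]
n 5 ang 0.7 dist [   3.7   -4.2 -103.4]
[[-1.2,-0.0,20.7,0.1,-0.0,0.1,85.0],[-1.2,0.0,20.7,0.1,-0.0,0.1,85.0],[-1.1,0.1,20.7,0.1,-0.0,0.1,85.0],[-1.1,0.1,20.7,0.1,-0.0,0.1,85.0],[-1.1,0.1,20.7,0.1,-0.0,0.1,85.0]]
```

Request:
{"fn": "jog_arm", "kwargs": {
  "deltas": [
    [[-5,0,15,0,0,0,85],[0,0,20,0,0,0,85],[0,0,20,0,0,0,85],[0,0,0,0,0,0,85],[0,0,0,0,0,0,85]]
  ]
}}

```text
clock: 3.1
eef_pos: [0.4522, 0.322, 0.1071]
tool_rot: [0.462, 0.887, 0.009, 0.003]
ft_force: [0.7, 0.2, 0.3]
grip_width: 0.0851
```

```bash
python3 plan.py .4506 .316 .051 124.1 85 25
```

```text
3.1 at [0.4522 0.322  0.1071] yaw 125.0 q [ 0.62  0.39 -0.04  1.12  0.    1.58] grip 0.0851 F [0.7 0.2 0.3]
n 3 ang 1.5 dist [ -1.6  -6.  -56.1]
[[-1.4,-1.9,18.7,0.4,-0.1,0.3,85.0],[-1.4,-1.8,18.7,0.4,-0.1,0.3,85.0],[-1.4,-1.7,18.7,0.4,-0.1,0.3,85.0]]
```

Request:
{"fn": "jog_arm", "kwargs": {
  "deltas": [
    [[-4,-5,5,1.2,-0.3,0.9,85],[0,0,15,0,0,0,85],[0,0,0,0,0,0,85]]
  ]
}}

```text
clock: 3.4
eef_pos: [0.4525, 0.3172, 0.0911]
tool_rot: [0.469, 0.883, 0.001, 0.002]
ft_force: [-1.1, 0.3, -0.9]
grip_width: 0.0852
```

```bash
python3 plan.py .4506 .316 .051 124.1 85 25
```

```text
3.4 at [0.4525 0.3172 0.0911] yaw 124.03 q [ 0.61  0.41 -0.05  1.1  -0.    1.59] grip 0.0852 F [-1.1  0.3 -0.9]
n 2 ang 0.3 dist [ -1.9  -1.2 -40.1]
[[0.1,-1.2,20.1,0.1,0.1,-0.0,85.0],[0.1,-1.1,20.1,0.1,0.1,-0.0,85.0]]
```

Request:
{"fn": "jog_arm", "kwargs": {
  "deltas": [
    [[0,-2,18,0,0,0,85],[0,-1,15,0,0,0,85],[0,0,8,0,0,0,85],[0,0,0,0,0,0,85]]
  ]
}}

```text
clock: 3.8
eef_pos: [0.4534, 0.3171, 0.0541]
tool_rot: [0.47, 0.883, 0.004, 0.004]
ft_force: [0.2, 0.5, 0.7]
grip_width: 0.0852
```

```bash
python3 plan.py .4506 .316 .051 124.1 85 25
```

```text
3.8 at [0.4534 0.3171 0.0541] yaw 123.94 q [ 0.61  0.44 -0.11  1.01 -0.    1.59] grip 0.0852 F [0.2 0.5 0.7]
n 1 ang 0.6 dist [-2.8 -1.1 -3.1]
[[0.7,-3.0,3.0,0.6,0.2,-0.2,85.0]]
```

Request:
{"fn": "jog_arm", "kwargs": {
  "deltas": [
    [[1,-3,3,0.6,0.2,0,85],[0,0,0,0,0,0,85]]
  ]
}}

```text
clock: 4.0
eef_pos: [0.4512, 0.3168, 0.0525]
tool_rot: [0.47, 0.883, 0.0, 0.0]
ft_force: [-0.0, -0.2, 0.6]
grip_width: 0.0853
```

Request:
{"fn": "jog_arm", "kwargs": {
  "deltas": [
    [[0,0,0,0,0,0,40],[0,0,0,0,0,0,40],[0,0,0,0,0,0,40],[0,0,0,0,0,0,40],[0,0,0,0,0,0,40]]
  ]
}}

```text
clock: 4.5
eef_pos: [0.4514, 0.317, 0.0545]
tool_rot: [0.47, 0.883, 0.001, 0.0]
ft_force: [-1.2, -0.6, -0.3]
grip_width: 0.0603
```

Request:
{"fn": "jog_arm", "kwargs": {
  "deltas": [
    [[0,0,-10,0,0,0,40],[0,0,-20,0,0,0,40],[0,0,-30,0,0,0,40],[0,0,-30,0,0,0,40],[0,0,-30,0,0,0,40]]
  ]
}}

```text
clock: 5.0
eef_pos: [0.4462, 0.3133, 0.1721]
tool_rot: [0.47, 0.883, -0.007, -0.004]
ft_force: [0.6, 0.4, -3.4]
grip_width: 0.0608
```

Request:
{"fn": "jog_arm", "kwargs": {
  "deltas": [
    [[0,0,-30,0,0,0,40],[0,0,-10,0,0,0,40],[0,0,0,0,0,0,40]]
  ]
}}

```text
clock: 5.3
eef_pos: [0.4482, 0.3147, 0.2184]
tool_rot: [0.47, 0.883, -0.004, -0.002]
ft_force: [0.4, -0.1, -4.2]
grip_width: 0.0606
```

```bash
python3 plan.py .4734 -.0086 .2 78.8 40 40;python3 look.py w2 base_square_large,.4548,.3125,-.096
```

```text
5.3 at [0.4482 0.3147 0.2184] yaw 123.92 q [0.61 0.34 0.18 1.42 0.   1.59] grip 0.0606 F [ 0.4 -0.1 -4.2]
n 9 ang 45.1 dist [  25.2 -323.3  -18.4]
[[-31.4,-17.7,2.2,-0.1,0.0,5.0,40.0],[-32.8,-14.9,2.2,-0.1,0.0,5.0,40.0],[-34.0,-12.0,2.1,-0.1,0.0,5.0,40.0],[-34.9,-9.0,2.1,-0.1,0.0,5.0,40.0],[-35.5,-5.9,2.1,-0.1,0.0,5.0,40.0]]
[[-35.9,-2.8,2.1,-0.1,0.0,5.0,40.0],[-36.0,0.4,2.1,-0.1,0.0,5.0,40.0],[-35.9,3.5,2.1,-0.1,0.0,5.0,40.0],[-35.4,6.7,2.0,-0.1,0.0,5.0,40.0]]
base_square_large conf 0.89 at [332. 162.] fit [ 0.4544  0.3126 -0.0874] err 0.344 deg -5.0
```

View pics/w2.png

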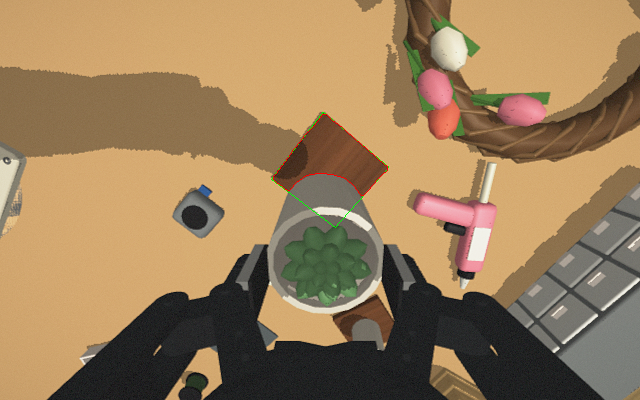

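Request:
{"fn": "jog_arm", "kwargs": {
  "deltas": [
    [[-31,-18,0,0,0,5,40],[-33,-15,0,0,0,5,40],[-34,-12,0,0,0,5,40],[-35,-9,0,0,0,5,40],[-35,-6,0,0,0,5,40]]
  ]
}}

```text
clock: 5.9
eef_pos: [0.4546, 0.1317, 0.2057]
tool_rot: [0.652, 0.758, -0.014, -0.006]
ft_force: [0.8, -0.6, -4.0]
grip_width: 0.0603
```

Request:
{"fn": "jog_arm", "kwargs": {
  "deltas": [
    [[-36,-3,0,0,0,5,40],[-36,0,0,0,0,5,40],[-30,3,0,0,0,5,40],[-15,6,0,0,0,5,40],[0,0,0,0,0,0,40]]
  ]
}}

```text
clock: 6.4
eef_pos: [0.4577, 0.0043, 0.1962]
tool_rot: [0.781, 0.624, -0.024, -0.009]
ft_force: [-0.7, 0.4, -4.2]
grip_width: 0.0604
```

```bash
python3 plan.py .4734 -.0086 .12 78.8 40 20
```

```text
6.4 at [0.4577 0.0043 0.1962] yaw 77.31 q [ 0.02  0.2  -0.06  1.35 -0.02  1.81] grip 0.0604 F [-0.7  0.4 -4.2]
n 4 ang 3.3 dist [ 15.7 -12.9 -76.2]
[[-1.8,5.4,18.9,-0.6,0.4,-0.4,40.0],[-1.9,5.1,18.9,-0.6,0.4,-0.4,40.0],[-2.1,4.9,19.0,-0.6,0.4,-0.4,40.0],[-2.2,4.7,19.0,-0.6,0.4,-0.4,40.0]]
```

The pot is held squarely: rim centre at (327,260) between the pads, with the empty base at (330,168). On to the mat.

Request:
{"fn": "jog_arm", "kwargs": {
  "deltas": [
    [[-2,8,20,-1.5,0.8,-0.5,40],[-3,7,20,-1,0.8,-0.5,40],[-2,5,20,-0.8,0,-0.5,40],[0,0,20,0,0,0,40],[0,0,0,0,0,0,40]]
  ]
}}

```text
clock: 6.9
eef_pos: [0.4688, -0.0053, 0.106]
tool_rot: [0.77, 0.638, 0.001, -0.0]
ft_force: [-0.0, -0.2, -3.5]
grip_width: 0.0603
```

```bash
python3 plan.py .4734 -.0086 .046 78.8 40 12
```

```text
6.9 at [ 0.4688 -0.0053  0.106 ] yaw 79.22 q [-0.01  0.25 -0.25  1.07  0.    1.75] grip 0.0603 F [-0.  -0.2 -3.5]
n 6 ang 0.5 dist [  4.6  -3.3 -60. ]
[[-0.4,0.8,10.0,0.0,-0.0,0.1,40.0],[-0.4,0.8,10.0,0.0,-0.0,0.1,40.0],[-0.4,0.8,10.0,0.0,-0.0,0.1,40.0],[-0.4,0.9,10.0,0.0,-0.0,0.1,40.0],[-0.4,0.9,10.0,0.0,-0.0,0.1,40.0]]
[[-0.4,0.9,10.0,0.0,-0.0,0.1,40.0]]
```

Request:
{"fn": "jog_arm", "kwargs": {
  "deltas": [
    [[-1,2,12,0,0,0,40],[-1,2,15,0,0,0,40],[0,1,15,0,0,0,40],[0,0,8,0,0,0,40],[0,0,0,0,0,0,40]]
  ]
}}

```text
clock: 7.4
eef_pos: [0.4714, -0.0049, 0.0541]
tool_rot: [0.768, 0.641, -0.0, -0.002]
ft_force: [-0.4, -0.2, -3.3]
grip_width: 0.0607
```

```bash
python3 plan.py .4734 -.0086 .046 78.8 40 12
```

```text
7.4 at [ 0.4714 -0.0049  0.0541] yaw 79.67 q [-0.01  0.31 -0.32  0.95  0.    1.74] grip 0.0607 F [-0.4 -0.2 -3.3]
n 1 ang 0.9 dist [ 2.  -3.7 -8.1]
[[-3.3,2.6,8.0,-0.2,-0.2,0.9,40.0]]
```

Request:
{"fn": "jog_arm", "kwargs": {
  "deltas": [
    [[0,0,5,0,0,0,40],[0,0,1,0,0,0,40],[0,0,0,0,0,0,40]]
  ]
}}

```text
clock: 7.7
eef_pos: [0.4724, -0.0043, 0.0492]
tool_rot: [0.767, 0.641, 0.001, -0.002]
ft_force: [0.1, 1.0, -2.7]
grip_width: 0.0605
```

Request:
{"fn": "jog_arm", "kwargs": {
  "deltas": [
    [[0,0,1.5,0,0,0,40],[0,0,0.5,0,0,0,40]]
  ]
}}

```text
clock: 7.9
eef_pos: [0.4733, -0.0043, 0.048]
tool_rot: [0.767, 0.641, 0.002, -0.001]
ft_force: [-1.2, 0.4, -3.7]
grip_width: 0.0604
```

Request:
{"fn": "jog_arm", "kwargs": {
  "deltas": [
    [[0,0,1.5,0,0,0,40],[0,0,1,0,0,0,40]]
  ]
}}

```text
clock: 8.1
eef_pos: [0.4737, -0.0042, 0.0464]
tool_rot: [0.767, 0.641, 0.002, -0.001]
ft_force: [-3.8, 1.1, 6.9]
grip_width: 0.0607
```

Request:
{"fn": "jog_arm", "kwargs": {
  "deltas": [
    [[0,0,1.2,0,0,0,40],[0,0,0.5,0,0,0,40]]
  ]
}}

```text
clock: 8.3
eef_pos: [0.4737, -0.004, 0.0465]
tool_rot: [0.767, 0.641, 0.003, -0.001]
ft_force: [-1.1, 0.7, -1.0]
grip_width: 0.0606
```

Request:
{"fn": "jog_arm", "kwargs": {
  "deltas": [
    [[0,0,0,0,0,0,85],[0,0,0,0,0,0,85],[0,0,0,0,0,0,85],[0,0,0,0,0,0,85]]
  ]
}}

```text
clock: 8.7
eef_pos: [0.4759, -0.0042, 0.0476]
tool_rot: [0.767, 0.641, 0.004, 0.001]
ft_force: [0.5, -0.1, 0.1]
grip_width: 0.085
```

Request:
{"fn": "jog_arm", "kwargs": {
  "deltas": [
    [[0,0,-20,0,0,0,85],[0,0,-30,0,0,0,85],[0,0,-40,0,0,0,85],[0,0,-40,0,0,0,85],[0,0,-25,0,0,0,85]]
  ]
}}

```text
clock: 9.2
eef_pos: [0.4713, -0.0049, 0.203]
tool_rot: [0.768, 0.641, 0.0, -0.003]
ft_force: [1.0, -0.4, -0.3]
grip_width: 0.0849
```

```bash
python3 look.py w3 pot_round_large,.4734,-.005,0@.004; python3 plan.py .6325 -.153 .2 60 85 40
```

```text
pot_round_large conf 0.6 at [327. 181.] fit [ 0.4724 -0.0036  0.0184] err 0.042 deg 1.1
9.3 at [ 0.4733 -0.005   0.2044] yaw 79.73 q [-0.01  0.19 -0.06  1.32  0.    1.74] grip 0.085 F [-0.  -0.7 -0.4]
n 6 ang 19.7 dist [ 159.2 -148.    -4.4]
[[-19.6,30.5,0.7,0.0,-0.0,3.3,85.0],[-17.8,31.6,0.7,0.0,-0.0,3.3,85.0],[-15.9,32.5,0.7,0.0,-0.0,3.3,85.0],[-14.0,33.4,0.7,0.0,-0.0,3.3,85.0],[-12.1,34.1,0.7,0.0,-0.0,3.3,85.0]]
[[-10.1,34.8,0.7,0.0,-0.0,3.3,85.0]]
```

Request:
{"fn": "jog_arm", "kwargs": {
  "deltas": [
    [[-19,30,0,0,0,5,85],[-16,32,0,0,0,5,85],[-14,33,0,0,0,5,85],[-11,34,0,0,0,5,85],[-8,35,0,0,0,5,85]]
  ]
}}

```text
clock: 9.8
eef_pos: [0.6045, -0.1272, 0.2013]
tool_rot: [0.89, 0.455, 0.001, -0.003]
ft_force: [0.4, 1.2, 1.0]
grip_width: 0.085
```

Request:
{"fn": "jog_arm", "kwargs": {
  "deltas": [
    [[-4,35,0,0,0,5,85],[0,10,0,0,0,0,85],[0,0,0,0,0,0,85]]
  ]
}}

```text
clock: 10.1
eef_pos: [0.6403, -0.1624, 0.1939]
tool_rot: [0.911, 0.412, -0.002, -0.005]
ft_force: [-0.2, -0.0, 0.4]
grip_width: 0.0849
```

```bash
python3 look.py w4 pot_square_large,.6325,-.1545,.863 base_round_large,.6325,-.15,0; python3 plan.py .6325 -.154 .1 49.4 85 20
```

```text
pot_square_large conf 0.56 at [318. 182.] fit [ 0.6338 -0.1566  0.8745] err 0.023 deg 50.1
base_round_large conf 0.69 at [315. 149.] fit [ 0.634  -0.1526  0.0155] err 0.037 deg 0.9
10.25 at [ 0.6391 -0.1606  0.1952] yaw 48.72 q [-0.25  0.58  0.5   1.5   0.01  2.04] grip 0.0848 F [-0.4  0.9 -0.2]
n 5 ang 0.9 dist [ -6.6   6.6 -95.2]
[[0.1,-1.7,19.1,-0.1,-0.0,-0.1,85.0],[0.1,-1.7,19.1,-0.1,-0.0,-0.1,85.0],[0.1,-1.7,19.0,-0.1,-0.0,-0.1,85.0],[0.1,-1.8,19.0,-0.1,-0.0,-0.1,85.0],[0.1,-1.8,19.0,-0.1,-0.0,-0.1,85.0]]
```

Request:
{"fn": "jog_arm", "kwargs": {
  "deltas": [
    [[0,-6,20,0,0,-1.4,85],[0,-2,25,0,0,0,85],[0,0,25,0,0,0,85],[0,0,20,0,0,0,85],[0,0,0,0,0,0,85]]
  ]
}}

```text
clock: 10.75
eef_pos: [0.6301, -0.1495, 0.1067]
tool_rot: [0.904, 0.427, 0.0, -0.004]
ft_force: [-0.8, -0.6, 0.0]
grip_width: 0.0852
```

```bash
python3 plan.py .6338 -.1566 .053 50.1 85 20
```

```text
10.75 at [ 0.6301 -0.1495  0.1067] yaw 50.55 q [-0.24  0.59  0.28  1.27  0.01  2.02] grip 0.0852 F [-0.8 -0.6  0. ]
n 3 ang 0.6 dist [  3.7  -7.1 -53.7]
[[-1.1,2.6,17.9,-0.1,-0.1,0.1,85.0],[-1.1,2.5,17.9,-0.1,-0.1,0.1,85.0],[-1.0,2.5,17.9,-0.1,-0.1,0.1,85.0]]
```

Request:
{"fn": "jog_arm", "kwargs": {
  "deltas": [
    [[-3,7,8,0,-0.4,0.4,85],[0,0,15,0,0,0,85],[0,0,10,0,0,0,85],[0,0,0,0,0,0,85]]
  ]
}}

```text
clock: 11.15
eef_pos: [0.6357, -0.1561, 0.0775]
tool_rot: [0.905, 0.424, -0.001, 0.0]
ft_force: [-0.2, 0.1, 0.4]
grip_width: 0.0851
```

```bash
python3 plan.py .6338 -.1566 .053 50.1 85 20
```

```text
11.15 at [ 0.6357 -0.1561  0.0775] yaw 50.23 q [-0.24  0.62  0.25  1.21 -0.    2.02] grip 0.0851 F [-0.2  0.1  0.4]
n 2 ang 0.1 dist [ -1.9  -0.5 -24.5]
[[-0.8,-0.6,12.2,0.0,0.0,0.1,85.0],[-0.8,-0.6,12.2,0.0,0.0,0.1,85.0]]
```

Request:
{"fn": "jog_arm", "kwargs": {
  "deltas": [
    [[-1.5,-1,10,0,0,0,85],[0,0,12,0,0,0,85],[0,0,3,0,0,0,85],[0,0,0,0,0,0,85]]
  ]
}}

```text
clock: 11.55
eef_pos: [0.6352, -0.1573, 0.0525]
tool_rot: [0.906, 0.424, 0.001, 0.002]
ft_force: [-0.2, -0.8, 0.6]
grip_width: 0.0846
```

```bash
python3 plan.py .6338 -.1566 .053 50.1 85 20
```

```text
11.55 at [ 0.6352 -0.1573  0.0525] yaw 50.21 q [-0.24  0.63  0.21  1.15 -0.    2.02] grip 0.0846 F [-0.2 -0.8  0.6]
n 1 ang 0.2 dist [-1.4  0.7  0.5]
[[-0.4,-1.6,-0.5,0.2,0.0,0.1,85.0]]
```

Request:
{"fn": "jog_arm", "kwargs": {
  "deltas": [
    [[-0.5,-1.5,0,0.2,0,0,85],[0,0,0,0,0,0,40],[0,0,0,0,0,0,40],[0,0,0,0,0,0,40],[0,0,0,0,0,0,40]]
  ]
}}

```text
clock: 12.05
eef_pos: [0.6339, -0.1567, 0.0535]
tool_rot: [0.906, 0.424, 0.0, 0.0]
ft_force: [-0.2, 0.0, -1.2]
grip_width: 0.0599
```

Request:
{"fn": "jog_arm", "kwargs": {
  "deltas": [
    [[0,0,0,0,0,0,40],[0,0,0,0,0,0,40]]
  ]
}}

```text
clock: 12.25
eef_pos: [0.634, -0.1566, 0.0535]
tool_rot: [0.906, 0.424, 0.0, 0.0]
ft_force: [-1.0, -0.0, 0.1]
grip_width: 0.0595
```

Request:
{"fn": "jog_arm", "kwargs": {
  "deltas": [
    [[0,0,-10,0,0,0,40],[0,0,-20,0,0,0,40],[0,0,-30,0,0,0,40],[0,0,-30,0,0,0,40],[0,0,-30,0,0,0,40]]
  ]
}}

```text
clock: 12.75
eef_pos: [0.6283, -0.1553, 0.1701]
tool_rot: [0.906, 0.424, -0.007, -0.006]
ft_force: [-0.2, -0.8, -1.8]
grip_width: 0.0594
```

Request:
{"fn": "jog_arm", "kwargs": {
  "deltas": [
    [[0,0,-25,0,0,0,40],[0,0,-10,0,0,0,40],[0,0,0,0,0,0,40]]
  ]
}}

```text
clock: 13.05
eef_pos: [0.631, -0.156, 0.2127]
tool_rot: [0.906, 0.424, -0.003, -0.003]
ft_force: [-0.3, -0.4, -2.7]
grip_width: 0.0598
```

```bash
python3 look.py w5 base_round_large,.634,-.1526,0; python3 plan.py .4546 .3126 .205 84.7 40 40
```

```text
base_round_large conf 0.96 at [326. 154.] fit [ 0.6344 -0.1523  0.1376] err 0.363 deg 7.9
13.15 at [ 0.63   -0.1558  0.2104] yaw 50.21 q [-0.24  0.56  0.5   1.53  0.    2.02] grip 0.0594 F [-0.4 -0.1 -3.4]
n 13 ang 34.5 dist [-175.4  468.4   -5.4]
[[19.1,-33.4,0.7,-0.1,0.0,-2.7,40.0],[20.6,-32.5,0.7,-0.1,0.0,-2.7,40.0],[22.1,-31.5,0.6,-0.1,0.0,-2.7,40.0],[23.5,-30.5,0.6,-0.1,0.0,-2.7,40.0],[24.9,-29.3,0.6,-0.1,0.0,-2.7,40.0]]
[[26.2,-28.2,0.6,-0.1,0.0,-2.7,40.0],[27.5,-26.9,0.5,-0.1,0.0,-2.7,40.0],[28.7,-25.6,0.5,-0.1,0.0,-2.7,40.0],[29.9,-24.3,0.5,-0.1,0.0,-2.7,40.0],[30.9,-22.9,0.5,-0.1,0.0,-2.7,40.0]]
[[32.0,-21.4,0.5,-0.1,0.0,-2.7,40.0],[32.9,-19.9,0.4,-0.1,0.0,-2.7,40.0],[33.8,-18.3,0.4,-0.1,0.0,-2.7,40.0]]
```

Request:
{"fn": "jog_arm", "kwargs": {
  "deltas": [
    [[19,-33,-1,0,0,-2.7,40],[21,-32,-2,0,0,-2.7,40],[22,-31,-2,0,0,-2.7,40],[23,-30,-2,0,0,-2.7,40],[25,-29,-2,0,0,-2.7,40]]
  ]
}}

```text
clock: 13.65
eef_pos: [0.5576, 0.0228, 0.2078]
tool_rot: [0.85, 0.527, -0.013, -0.01]
ft_force: [0.0, 0.2, -2.4]
grip_width: 0.0598
```

Request:
{"fn": "jog_arm", "kwargs": {
  "deltas": [
    [[26,-28,-1,0,0,-2.7,40],[27,-27,-1,0,0,-2.7,40],[29,-26,-1,0,0,-2.7,40],[30,-24,-1,0,0,-2.7,40],[31,-23,-1,0,0,-2.7,40]]
  ]
}}

```text
clock: 14.15
eef_pos: [0.4788, 0.2074, 0.2056]
tool_rot: [0.779, 0.627, -0.02, -0.015]
ft_force: [0.6, -0.2, -3.1]
grip_width: 0.0597
```

```bash
python3 plan.py .4546 .3126 .205 84.7 40 30
```

```text
14.15 at [0.4788 0.2074 0.2056] yaw 77.64 q [0.4  0.32 0.12 1.42 0.02 2.18] grip 0.0597 F [ 0.6 -0.2 -3.1]
n 4 ang 7.6 dist [-24.2 105.2  -0.6]
[[24.4,-11.5,0.4,-0.7,0.1,-1.8,40.0],[24.7,-10.8,0.3,-0.7,0.1,-1.8,40.0],[25.1,-10.0,0.3,-0.7,0.1,-1.8,40.0],[25.4,-9.2,0.2,-0.7,0.1,-1.8,40.0]]
```

Request:
{"fn": "jog_arm", "kwargs": {
  "deltas": [
    [[24,-11,0,-1,0,-2,40],[25,-11,0,-1,0,-2,40],[25,-10,0,-1,0,-2,40],[20,-8,5,0,0,-1,40],[0,0,10,0,0,0,40]]
  ]
}}

```text
clock: 14.65
eef_pos: [0.4457, 0.3127, 0.1812]
tool_rot: [0.735, 0.678, -0.009, 0.002]
ft_force: [0.0, -0.1, -3.0]
grip_width: 0.0598
```

Request:
{"fn": "jog_arm", "kwargs": {
  "deltas": [
    [[0,0,10,0,0,0,40],[0,0,0,0,0,0,40]]
  ]
}}

```text
clock: 14.85
eef_pos: [0.4427, 0.3106, 0.1659]
tool_rot: [0.734, 0.679, -0.014, 0.002]
ft_force: [-0.0, -1.1, -2.5]
grip_width: 0.0596
```

```bash
python3 plan.py .4546 .3126 .09 84.7 40 20
```

```text
14.85 at [0.4427 0.3106 0.1659] yaw 85.51 q [ 0.62  0.36  0.07  1.31 -0.01  2.27] grip 0.0596 F [-0.  -1.1 -2.5]
n 4 ang 1.8 dist [ 11.9   2.  -75.9]
[[1.2,3.2,18.9,-0.2,0.3,0.2,40.0],[1.1,3.1,18.9,-0.2,0.3,0.2,40.0],[1.0,3.1,18.9,-0.2,0.3,0.2,40.0],[0.9,3.0,18.9,-0.2,0.3,0.2,40.0]]
```

Request:
{"fn": "jog_arm", "kwargs": {
  "deltas": [
    [[2,8,15,-0.5,1,0.5,40],[1,3,15,0,0,0,40],[0,0,15,0,0,0,40],[0,0,15,0,0,0,40],[0,0,0,0,0,0,40]]
  ]
}}

```text
clock: 15.35
eef_pos: [0.4544, 0.3057, 0.1014]
tool_rot: [0.74, 0.672, -0.007, -0.0]
ft_force: [-0.9, -0.6, -3.4]
grip_width: 0.0599
```

```bash
python3 plan.py .4546 .3126 .06 84.7 40 15
```

```text
15.35 at [0.4544 0.3057 0.1014] yaw 84.48 q [ 0.59  0.41 -0.03  1.14 -0.    2.26] grip 0.0599 F [-0.9 -0.6 -3.4]
n 3 ang 0.8 dist [  0.2   6.9 -41.4]
[[2.4,-0.0,13.8,-0.2,0.2,-0.1,40.0],[2.4,-0.1,13.8,-0.2,0.2,-0.1,40.0],[2.4,-0.1,13.8,-0.2,0.2,-0.1,40.0]]
```

Request:
{"fn": "jog_arm", "kwargs": {
  "deltas": [
    [[5,0,10,-0.4,0.6,0,40],[2,0,12,0,0,0,40],[0,0,10,0,0,0,40],[0,0,0,0,0,0,40]]
  ]
}}

```text
clock: 15.75
eef_pos: [0.4567, 0.3103, 0.0692]
tool_rot: [0.742, 0.67, -0.0, -0.001]
ft_force: [-0.5, 0.2, -2.9]
grip_width: 0.0595
```

```bash
python3 plan.py .4546 .3126 .057 84.7 40 15; python3 look.py w6 base_square_large,.4546,.3126,-.09
```

```text
15.75 at [0.4567 0.3103 0.0692] yaw 84.2 q [ 0.6   0.44 -0.08  1.06  0.    2.27] grip 0.0595 F [-0.5  0.2 -2.9]
n 1 ang 0.5 dist [ -2.1   2.3 -12.2]
[[2.1,-2.3,12.2,-0.1,-0.0,-0.5,40.0]]
base_square_large conf 0.82 at [315. 161.] fit [ 0.4546  0.3121 -0.0965] err 0.588 deg -5.5
```

View pics/w6.png

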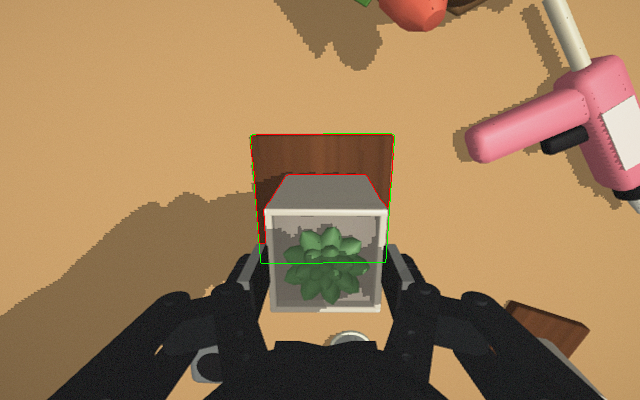

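Request:
{"fn": "jog_arm", "kwargs": {
  "deltas": [
    [[2,-2,6,0,0,-0.4,40],[0,0,5,0,0,0,40],[0,0,0,0,0,0,40]]
  ]
}}

```text
clock: 16.15
eef_pos: [0.4567, 0.3143, 0.0603]
tool_rot: [0.739, 0.673, 0.003, -0.0]
ft_force: [0.1, 0.6, -2.5]
grip_width: 0.0596
```

```bash
python3 plan.py .4546 .3124 .0535 84.7 40 15
```

```text
16.15 at [0.4567 0.3143 0.0603] yaw 84.65 q [ 0.6   0.44 -0.09  1.03  0.    2.27] grip 0.0596 F [ 0.1  0.6 -2.5]
n 1 ang 0.3 dist [-2.1 -1.9 -6.8]
[[-2.1,-2.0,6.7,0.2,-0.3,-0.0,40.0]]
```

The pot's far edge (row 212) is parallel to the base's far edge (row 135), and it's nearly centred sideways (327 vs 321, with 2 mm of correction pending).

Request:
{"fn": "jog_arm", "kwargs": {
  "deltas": [
    [[-2,-2,3,0.2,-0.3,0,40],[0,0,1,0,0,0,40],[0,0,0,0,0,0,40]]
  ]
}}

```text
clock: 16.45
eef_pos: [0.4544, 0.3125, 0.0561]
tool_rot: [0.739, 0.673, -0.001, 0.0]
ft_force: [-0.0, -0.7, -3.0]
grip_width: 0.0595
```

```bash
python3 plan.py .4546 .3124 .0535 84.7 40 15
```

```text
16.45 at [0.4544 0.3125 0.0561] yaw 84.67 q [ 0.6   0.45 -0.1   1.03 -0.    2.27] grip 0.0595 F [-0.  -0.7 -3. ]
n 1 ang 0.1 dist [ 0.2 -0.1 -2.6]
[[-0.1,0.2,2.6,-0.0,0.1,-0.0,40.0]]
```

Request:
{"fn": "jog_arm", "kwargs": {
  "deltas": [
    [[0,0,1.5,0,0,0,40],[0,0,0.7,0,0,0,40]]
  ]
}}

```text
clock: 16.65
eef_pos: [0.4546, 0.3126, 0.054]
tool_rot: [0.739, 0.673, -0.0, 0.0]
ft_force: [0.4, -0.4, -2.6]
grip_width: 0.0595
```

Request:
{"fn": "jog_arm", "kwargs": {
  "deltas": [
    [[0,0,1,0,0,0,40],[0,0,0.8,0,0,0,40]]
  ]
}}

```text
clock: 16.85
eef_pos: [0.4546, 0.3127, 0.0534]
tool_rot: [0.739, 0.673, -0.0, 0.0]
ft_force: [-2.6, -1.6, 5.6]
grip_width: 0.0597
```

Request:
{"fn": "jog_arm", "kwargs": {
  "deltas": [
    [[0,0,0,0,0,0,85],[0,0,0,0,0,0,85],[0,0,0,0,0,0,85],[0,0,0,0,0,0,85]]
  ]
}}

```text
clock: 17.25
eef_pos: [0.4564, 0.3138, 0.0547]
tool_rot: [0.739, 0.673, 0.002, 0.0]
ft_force: [0.1, 0.1, -0.5]
grip_width: 0.0848
```

Request:
{"fn": "jog_arm", "kwargs": {
  "deltas": [
    [[0,0,-20,0,0,0,85],[0,0,-30,0,0,0,85],[0,0,-40,0,0,0,85],[0,0,-40,0,0,0,85],[0,0,-20,0,0,0,85]]
  ]
}}

```text
clock: 17.75
eef_pos: [0.4533, 0.3117, 0.2047]
tool_rot: [0.739, 0.673, -0.003, -0.0]
ft_force: [1.0, 0.6, 0.3]
grip_width: 0.0846
```

Request:
{"fn": "jog_arm", "kwargs": {
  "deltas": [
    [[0,0,0,0,0,0,85],[0,0,0,0,0,0,85]]
  ]
}}

```text
clock: 17.95
eef_pos: [0.4552, 0.313, 0.2079]
tool_rot: [0.739, 0.673, 0.001, 0.0]
ft_force: [0.6, 0.3, -1.1]
grip_width: 0.0847
```

```bash
python3 look.py w7 pot_square_large,.4546,.3126,-.092 base_square_large,.4546,.3126,-.09; python3 plan.py .473 -.004 .2 90 85 40
```

```text
pot_square_large conf 0.69 at [325. 180.] fit [ 0.4552  0.3132 -0.1113] err 0.029 deg -6.4
base_square_large conf 0.84 at [328. 146.] fit [ 0.4548  0.3122 -0.0944] err 0.052 deg -5.4
18.1 at [0.4544 0.3125 0.2065] yaw 84.66 q [ 0.6   0.34  0.15  1.38 -0.    2.27] grip 0.0847 F [-0.  -0.9  0.2]
n 8 ang 5.3 dist [  18.6 -316.5   -6.5]
[[-39.2,6.0,0.9,-0.0,0.0,-0.7,85.0],[-39.2,5.5,0.9,-0.0,0.0,-0.7,85.0],[-39.3,5.1,0.9,-0.0,0.0,-0.7,85.0],[-39.4,4.6,0.8,-0.0,0.0,-0.7,85.0],[-39.4,4.2,0.8,-0.0,0.0,-0.7,85.0]]
[[-39.5,3.7,0.8,-0.0,0.0,-0.7,85.0],[-39.5,3.3,0.8,-0.0,0.0,-0.7,85.0],[-39.5,2.8,0.8,-0.0,0.0,-0.7,85.0]]
```

Request:
{"fn": "jog_arm", "kwargs": {
  "deltas": [
    [[-39,6,0,0,0,-0.7,85],[-39,6,0,0,0,-0.7,85],[-39,5,0,0,0,-0.7,85],[-39,5,0,0,0,-0.7,85],[-39,4,0,0,0,-0.7,85]]
  ]
}}

```text
clock: 18.6
eef_pos: [0.4633, 0.1134, 0.1972]
tool_rot: [0.714, 0.701, -0.008, -0.003]
ft_force: [1.4, 0.1, -0.0]
grip_width: 0.085
```

Request:
{"fn": "jog_arm", "kwargs": {
  "deltas": [
    [[-40,4,0,0,0,-0.7,85],[-40,3,0,0,0,-0.7,85],[-40,3,0,0,0,-0.7,85],[-8,0,10,0,0,0,85],[0,0,15,0,0,0,85]]
  ]
}}

```text
clock: 19.1
eef_pos: [0.4683, -0.0245, 0.166]
tool_rot: [0.703, 0.712, -0.012, -0.007]
ft_force: [-0.6, -0.0, 0.3]
grip_width: 0.0852
```

```bash
python3 plan.py .4726 -.004 .1 85 85 20
```

```text
19.1 at [ 0.4683 -0.0245  0.166 ] yaw 90.73 q [-0.05  0.22 -0.12  1.26 -0.01  1.51] grip 0.0852 F [-0.6 -0.   0.3]
n 4 ang 5.9 dist [  4.3  20.5 -66. ]
[[5.2,1.6,16.4,-0.4,0.1,1.4,85.0],[5.2,1.3,16.4,-0.4,0.1,1.4,85.0],[5.2,1.1,16.5,-0.4,0.1,1.4,85.0],[5.2,0.9,16.5,-0.4,0.1,1.4,85.0]]
```

Request:
{"fn": "jog_arm", "kwargs": {
  "deltas": [
    [[15,3,15,-1.6,0.4,2,85],[5,2,20,0,0,2,85],[0,0,20,0,0,2,85],[0,0,0,0,0,0,85]]
  ]
}}

```text
clock: 19.5
eef_pos: [0.4664, -0.0031, 0.1008]
tool_rot: [0.741, 0.672, -0.004, -0.004]
ft_force: [-0.9, -0.5, 1.1]
grip_width: 0.0848
```

```bash
python3 plan.py .4726 -.004 .047 85 85 20
```

```text
19.5 at [ 0.4664 -0.0031  0.1008] yaw 84.39 q [-0.01  0.26 -0.25  1.07  0.    1.66] grip 0.0848 F [-0.9 -0.5  1.1]
n 3 ang 0.9 dist [  6.2  -0.9 -53.8]
[[-0.1,2.3,17.9,-0.2,-0.0,-0.2,85.0],[-0.1,2.2,17.9,-0.2,-0.0,-0.2,85.0],[-0.1,2.1,17.9,-0.2,-0.0,-0.2,85.0]]
```

Request:
{"fn": "jog_arm", "kwargs": {
  "deltas": [
    [[0,5,10,-0.6,0,0,85],[0,2,15,0,0,0,85],[0,1,15,0,0,0,85],[0,0,8,0,0,0,85],[0,0,0,0,0,0,85]]
  ]
}}

```text
clock: 20.0
eef_pos: [0.4723, -0.0014, 0.05]
tool_rot: [0.739, 0.674, -0.002, -0.003]
ft_force: [0.5, -0.3, 0.8]
grip_width: 0.085
```

```bash
python3 plan.py .4726 -.004 .047 85 85 20
```

```text
20.0 at [ 0.4723 -0.0014  0.05  ] yaw 84.75 q [-0.    0.32 -0.32  0.94  0.    1.66] grip 0.085 F [ 0.5 -0.3  0.8]
n 1 ang 0.5 dist [ 0.3 -2.6 -3. ]
[[-2.5,0.6,3.0,-0.4,-0.1,-0.3,85.0]]
```

Request:
{"fn": "jog_arm", "kwargs": {
  "deltas": [
    [[-2.5,0.5,2.5,-0.4,0,0,85],[0,0,0,0,0,0,40],[0,0,0,0,0,0,40],[0,0,0,0,0,0,40],[0,0,0,0,0,0,40]]
  ]
}}

```text
clock: 20.5
eef_pos: [0.481, -0.004, 0.0575]
tool_rot: [0.738, 0.674, 0.008, 0.007]
ft_force: [-2.1, -0.3, 2.7]
grip_width: 0.0398
```

Request:
{"fn": "jog_arm", "kwargs": {
  "deltas": [
    [[0,0,0,0,0,0,40],[0,0,0,0,0,0,40]]
  ]
}}

```text
clock: 20.7
eef_pos: [0.4825, -0.004, 0.0601]
tool_rot: [0.738, 0.674, 0.01, 0.008]
ft_force: [-0.4, 0.1, 0.2]
grip_width: 0.0401
```

Request:
{"fn": "jog_arm", "kwargs": {
  "deltas": [
    [[0,0,-10,0,0,0,40],[0,0,-20,0,0,0,40],[0,0,-30,0,0,0,40],[0,0,-35,0,0,0,40],[0,0,-35,0,0,0,40]]
  ]
}}

```text
clock: 21.2
eef_pos: [0.4742, -0.0043, 0.1899]
tool_rot: [0.739, 0.674, 0.004, 0.003]
ft_force: [-0.2, 0.0, -0.3]
grip_width: 0.04
```

Request:
{"fn": "jog_arm", "kwargs": {
  "deltas": [
    [[0,0,-25,0,0,0,40],[0,0,-10,0,0,0,40],[0,0,0,0,0,0,40]]
  ]
}}

```text
clock: 21.5
eef_pos: [0.4766, -0.0044, 0.2322]
tool_rot: [0.739, 0.674, 0.008, 0.007]
ft_force: [0.2, -0.5, -0.5]
grip_width: 0.0401
```

```bash
python3 plan.py .6342 -.1525 .205 75 40 40
```

```text
21.5 at [ 0.4766 -0.0044  0.2322] yaw 84.78 q [-0.01  0.16 -0.02  1.37  0.    1.65] grip 0.0401 F [ 0.2 -0.5 -0.5]
n 6 ang 9.8 dist [ 157.6 -148.1  -27.2]
[[-22.2,28.3,5.1,0.2,-0.0,1.6,40.0],[-21.4,28.9,5.0,0.2,-0.0,1.6,40.0],[-20.6,29.6,4.9,0.2,-0.0,1.6,40.0],[-19.7,30.1,4.8,0.2,-0.0,1.6,40.0],[-18.8,30.7,4.7,0.2,-0.0,1.6,40.0]]
[[-17.9,31.2,4.6,0.2,-0.0,1.6,40.0]]
```

The grip closed on nothing, so I'll look at where the pot is.

```bash
python3 - <<'E'
from h import *
cv2.imwrite('pics/w8.png',np.vstack([camera('wrist')[60:360],camera('side')[60:360]])[:,:,::-1])
E
```

```text
(no output)
```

View pics/w8.png

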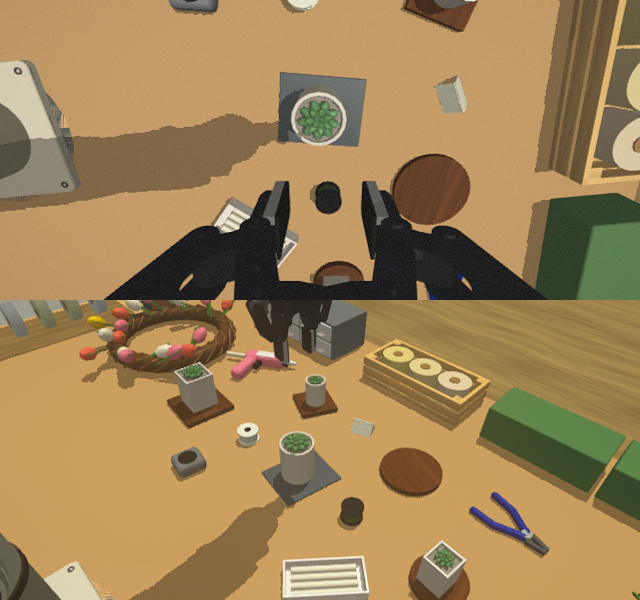

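The pot is still upright on the mat, at about (319,178) in the full wrist frame. The fingers slid past it, so I'll measure it again.

Request:
{"fn": "jog_arm", "kwargs": {
  "deltas": [
    [[0,0,10,0,0,0,85],[0,0,10,0,0,0,85],[0,0,0,0,0,0,85],[0,0,0,0,0,0,85]]
  ]
}}

```text
clock: 22.0
eef_pos: [0.472, -0.0044, 0.2024]
tool_rot: [0.739, 0.674, 0.002, 0.002]
ft_force: [-0.4, -0.0, 0.5]
grip_width: 0.0852
```

```bash
python3 look.py w9 pot_round_large,.4726,-.004,0@.004 glue_mat,.4734,-.0086,-.196; python3 plan.py .4726 -.004 .1 85 85 20
```

```text
pot_round_large conf 0.71 at [328. 181.] fit [ 0.4725 -0.004   0.0335] err 0.024 deg 1.9
glue_mat conf 0.87 at [345. 153.] fit [ 0.4745 -0.0101 -0.1699] err 0.075 deg -9.7
22.15 at [ 0.4727 -0.0043  0.2035] yaw 84.77 q [-0.01  0.18 -0.07  1.31  0.    1.65] grip 0.0853 F [ 0.9 -0.1 -0.6]
n 6 ang 0.5 dist [-1.000e-01  3.000e-01 -1.035e+02]
[[0.0,-0.2,17.2,0.1,-0.0,-0.0,85.0],[0.0,-0.1,17.2,0.1,-0.0,-0.0,85.0],[0.0,-0.1,17.2,0.1,-0.0,-0.0,85.0],[0.0,-0.1,17.2,0.1,-0.0,-0.0,85.0],[0.0,-0.1,17.2,0.1,-0.0,-0.0,85.0]]
[[0.1,-0.1,17.2,0.1,-0.0,-0.0,85.0]]
```

Pot and mat are undisturbed: the fit is unchanged at (.4725, -.004). The arm crept up and outward during the zero rows while closing, so the pads slid over the rim. This time I'll grip lower, settle first, and watch for creep.

Request:
{"fn": "jog_arm", "kwargs": {
  "deltas": [
    [[0,0,20,0,0,0,85],[0,0,25,0,0,0,85],[0,0,25,0,0,0,85],[0,0,25,0,0,0,85],[0,0,15,0,0,0,85]]
  ]
}}

```text
clock: 22.65
eef_pos: [0.4798, -0.0043, 0.0954]
tool_rot: [0.739, 0.674, 0.008, 0.007]
ft_force: [0.5, -0.4, 0.2]
grip_width: 0.0852
```

Request:
{"fn": "jog_arm", "kwargs": {
  "deltas": [
    [[0,0,0,0,0,0,85]]
  ]
}}

```text
clock: 22.75
eef_pos: [0.4783, -0.0043, 0.0937]
tool_rot: [0.739, 0.674, 0.007, 0.006]
ft_force: [-0.2, 0.4, 0.5]
grip_width: 0.085
```

```bash
python3 plan.py .4725 -.004 .045 85 85 20
```

```text
22.75 at [ 0.4783 -0.0043  0.0937] yaw 84.77 q [-0.01  0.26 -0.27  1.02  0.    1.65] grip 0.085 F [-0.2  0.4  0.5]
n 3 ang 1.1 dist [ -5.8   0.3 -48.7]
[[-0.1,-2.2,16.2,0.3,-0.0,-0.1,85.0],[-0.1,-2.1,16.2,0.3,-0.0,-0.1,85.0],[-0.1,-2.0,16.2,0.3,-0.0,-0.1,85.0]]
```

Request:
{"fn": "jog_arm", "kwargs": {
  "deltas": [
    [[0,-6,10,1,0,0,85],[0,-2,12,0.2,0,0,85],[0,0,12,0,0,0,85],[0,0,0,0,0,0,85]]
  ]
}}

```text
clock: 23.15
eef_pos: [0.4723, -0.0034, 0.06]
tool_rot: [0.739, 0.674, 0.001, -0.001]
ft_force: [-0.3, -0.6, 0.3]
grip_width: 0.0851
```

```bash
python3 plan.py .4725 -.004 .044 85 85 20
```

```text
23.15 at [ 0.4723 -0.0034  0.06  ] yaw 84.77 q [-0.01  0.3  -0.31  0.96  0.    1.65] grip 0.0851 F [-0.3 -0.6  0.3]
n 1 ang 0.3 dist [  0.2  -0.6 -16. ]
[[-0.6,0.2,16.0,0.0,-0.2,-0.2,85.0]]
```

Request:
{"fn": "jog_arm", "kwargs": {
  "deltas": [
    [[-0.5,0,8,0,0,0,85],[0,0,6,0,0,0,85],[0,0,3,0,0,0,85],[0,0,0,0,0,0,85]]
  ]
}}

```text
clock: 23.55
eef_pos: [0.4736, -0.0039, 0.0428]
tool_rot: [0.739, 0.674, 0.002, 0.0]
ft_force: [0.3, 0.5, 0.6]
grip_width: 0.0849
```

Request:
{"fn": "jog_arm", "kwargs": {
  "deltas": [
    [[0,0,0,0,0,0,85],[0,0,0,0,0,0,85]]
  ]
}}

```text
clock: 23.75
eef_pos: [0.4739, -0.0039, 0.0431]
tool_rot: [0.739, 0.674, 0.002, 0.0]
ft_force: [0.5, 0.7, -0.8]
grip_width: 0.0847
```

```bash
python3 plan.py .4725 -.004 .044 85 85 20
```

```text
23.75 at [ 0.4739 -0.0039  0.0431] yaw 84.78 q [-0.01  0.32 -0.33  0.91  0.    1.65] grip 0.0847 F [ 0.5  0.7 -0.8]
n 1 ang 0.4 dist [-1.4 -0.1  0.9]
[[-0.2,-1.3,-0.9,0.2,-0.2,-0.2,85.0]]
```

Request:
{"fn": "jog_arm", "kwargs": {
  "deltas": [
    [[0,-1.3,0,0.2,-0.2,0,85],[0,0,0,0,0,0,60],[0,0,0,0,0,0,50]]
  ]
}}

```text
clock: 24.05
eef_pos: [0.4728, -0.0037, 0.0443]
tool_rot: [0.739, 0.674, 0.0, 0.0]
ft_force: [-2.7, -0.3, 5.6]
grip_width: 0.0611
```

Request:
{"fn": "jog_arm", "kwargs": {
  "deltas": [
    [[0,0,0,0,0,0,40],[0,0,0,0,0,0,40],[0,0,0,0,0,0,40]]
  ]
}}

```text
clock: 24.35
eef_pos: [0.4727, -0.0037, 0.0445]
tool_rot: [0.739, 0.674, 0.0, 0.001]
ft_force: [-1.4, -0.3, 1.0]
grip_width: 0.0609
```

Request:
{"fn": "jog_arm", "kwargs": {
  "deltas": [
    [[0,0,-8,0,0,0,40],[0,0,-20,0,0,0,40],[0,0,-30,0,0,0,40],[0,0,-30,0,0,0,40],[0,0,-35,0,0,0,40]]
  ]
}}

```text
clock: 24.85
eef_pos: [0.4649, -0.0036, 0.1644]
tool_rot: [0.739, 0.674, -0.008, -0.007]
ft_force: [0.6, 0.5, -3.2]
grip_width: 0.0608
```

Request:
{"fn": "jog_arm", "kwargs": {
  "deltas": [
    [[0,0,-25,0,0,0,40],[0,0,-10,0,0,0,40],[0,0,0,0,0,0,40]]
  ]
}}

```text
clock: 25.15
eef_pos: [0.4675, -0.0036, 0.2052]
tool_rot: [0.739, 0.674, -0.005, -0.004]
ft_force: [0.4, -0.3, -4.2]
grip_width: 0.0607
```

```bash
python3 plan.py .6342 -.1525 .205 75 40 35
```

```text
25.15 at [ 0.4675 -0.0036  0.2052] yaw 84.78 q [-0.01  0.19 -0.06  1.34 -0.    1.65] grip 0.0607 F [ 0.4 -0.3 -4.2]
n 7 ang 9.8 dist [ 166.7 -148.9   -0.2]
[[-19.0,25.6,-0.3,-0.1,0.0,1.4,40.0],[-18.4,26.1,-0.2,-0.1,0.0,1.4,40.0],[-17.7,26.5,-0.2,-0.1,0.0,1.4,40.0],[-17.1,27.0,-0.2,-0.1,0.0,1.4,40.0],[-16.4,27.4,-0.1,-0.1,0.0,1.4,40.0]]
[[-15.8,27.8,-0.1,-0.1,0.0,1.4,40.0],[-15.1,28.1,-0.0,-0.1,0.0,1.4,40.0]]
```

Request:
{"fn": "jog_arm", "kwargs": {
  "deltas": [
    [[-19,26,-1,0,0,1.4,40],[-18,26,-2,0,0,1.4,40],[-18,27,-2,0,0,1.4,40],[-17,27,-2,0,0,1.4,40],[-16,27,-2,0,0,1.4,40]]
  ]
}}

```text
clock: 25.65
eef_pos: [0.5833, -0.1088, 0.2031]
tool_rot: [0.778, 0.628, -0.011, -0.011]
ft_force: [-0.0, 0.1, -2.5]
grip_width: 0.0608
```

Request:
{"fn": "jog_arm", "kwargs": {
  "deltas": [
    [[-16,27,-1,0,0,1.4,40],[-10,20,0,0,0,1.4,40],[0,0,10,0,0,0,40],[0,0,10,0,0,0,40]]
  ]
}}

```text
clock: 26.05
eef_pos: [0.6234, -0.1487, 0.1709]
tool_rot: [0.795, 0.607, -0.015, -0.015]
ft_force: [-0.5, 1.0, -3.8]
grip_width: 0.0608
```

```bash
python3 plan.py .6342 -.1525 .09 75 40 20
```

```text
26.05 at [ 0.6234 -0.1487  0.1709] yaw 74.72 q [-0.23  0.58  0.43  1.47 -0.    1.61] grip 0.0608 F [-0.5  1.  -3.8]
n 5 ang 2.5 dist [ 10.8  -3.8 -80.9]
[[-0.1,3.0,16.1,-0.5,0.1,-0.1,40.0],[-0.1,2.8,16.1,-0.5,0.1,-0.1,40.0],[-0.1,2.7,16.1,-0.5,0.1,-0.1,40.0],[-0.1,2.5,16.1,-0.5,0.1,-0.1,40.0],[-0.2,2.4,16.2,-0.5,0.1,-0.1,40.0]]
```

Request:
{"fn": "jog_arm", "kwargs": {
  "deltas": [
    [[0,6,15,-1.5,0.3,0,40],[0,4,16,-0.5,0,0,40],[0,0,18,0,0,0,40],[0,0,18,0,0,0,40],[0,0,0,0,0,0,40]]
  ]
}}

```text
clock: 26.55
eef_pos: [0.6214, -0.1458, 0.0895]
tool_rot: [0.794, 0.608, -0.008, -0.011]
ft_force: [-0.7, 0.0, -4.5]
grip_width: 0.0608
```

```bash
python3 plan.py .6342 -.1525 .06 75 40 20
```

```text
26.55 at [ 0.6214 -0.1458  0.0895] yaw 74.95 q [-0.23  0.6   0.26  1.25  0.    1.6 ] grip 0.0608 F [-0.7  0.  -4.5]
n 2 ang 1.6 dist [ 12.8  -6.7 -29.5]
[[-1.6,7.5,14.6,-0.8,-0.0,-0.0,40.0],[-1.6,7.3,14.7,-0.8,-0.0,-0.0,40.0]]
```

Request:
{"fn": "jog_arm", "kwargs": {
  "deltas": [
    [[-2,10,5,-1.5,0,0,40],[-1,5,8,0,0,0,40],[0,0,8,0,0,0,40],[0,0,0,0,0,0,40]]
  ]
}}

```text
clock: 26.95
eef_pos: [0.6318, -0.1499, 0.066]
tool_rot: [0.793, 0.609, -0.002, -0.003]
ft_force: [-0.1, -0.1, -2.8]
grip_width: 0.061
```

```bash
python3 plan.py .6342 -.1525 .0525 75 40 20
```

```text
26.95 at [ 0.6318 -0.1499  0.066 ] yaw 75.1 q [-0.23  0.62  0.23  1.18  0.    1.6 ] grip 0.061 F [-0.1 -0.1 -2.8]
n 1 ang 0.4 dist [  2.4  -2.6 -13.5]
[[-1.9,3.1,13.4,-0.4,-0.0,0.1,40.0]]
```

Request:
{"fn": "jog_arm", "kwargs": {
  "deltas": [
    [[-2,3,5,-0.4,0,0,40],[0,0,4,0,0,0,40],[0,0,1,0,0,0,40],[0,0,0,0,0,0,40]]
  ]
}}

```text
clock: 27.35
eef_pos: [0.6347, -0.1528, 0.056]
tool_rot: [0.793, 0.61, 0.001, 0.0]
ft_force: [0.1, -0.2, -3.4]
grip_width: 0.0608
```

```bash
python3 plan.py .6342 -.1525 .0525 75 40 20
```

```text
27.35 at [ 0.6347 -0.1528  0.056 ] yaw 75.11 q [-0.24  0.63  0.22  1.16  0.    1.59] grip 0.0608 F [ 0.1 -0.2 -3.4]
n 1 ang 0.1 dist [-0.5  0.3 -3.5]
[[0.1,-0.6,3.5,0.1,-0.1,0.1,40.0]]
```

Request:
{"fn": "jog_arm", "kwargs": {
  "deltas": [
    [[0,0,2,0,0,0,40],[0,0,1,0,0,0,40]]
  ]
}}

```text
clock: 27.55
eef_pos: [0.6351, -0.1529, 0.0534]
tool_rot: [0.793, 0.61, 0.001, 0.001]
ft_force: [0.0, 0.3, -3.7]
grip_width: 0.0611
```

Request:
{"fn": "jog_arm", "kwargs": {
  "deltas": [
    [[0,0,1,0,0,0,40],[0,0,0.8,0,0,0,40]]
  ]
}}

```text
clock: 27.75
eef_pos: [0.6353, -0.1529, 0.0525]
tool_rot: [0.793, 0.61, 0.001, 0.001]
ft_force: [-2.2, 0.7, 4.4]
grip_width: 0.0606
```

Request:
{"fn": "jog_arm", "kwargs": {
  "deltas": [
    [[0,0,0,0,0,0,85],[0,0,0,0,0,0,85],[0,0,0,0,0,0,85],[0,0,0,0,0,0,85]]
  ]
}}

```text
clock: 28.15
eef_pos: [0.6377, -0.1534, 0.0552]
tool_rot: [0.793, 0.61, 0.003, 0.003]
ft_force: [0.3, -0.8, 0.7]
grip_width: 0.0849
```

Request:
{"fn": "jog_arm", "kwargs": {
  "deltas": [
    [[0,0,-20,0,0,0,85],[0,0,-30,0,0,0,85],[0,0,-40,0,0,0,85],[0,0,-40,0,0,0,85],[0,0,-20,0,0,0,85]]
  ]
}}

```text
clock: 28.65
eef_pos: [0.6336, -0.1527, 0.2053]
tool_rot: [0.793, 0.61, 0.0, -0.0]
ft_force: [1.4, 0.4, 0.7]
grip_width: 0.0853
```

```bash
python3 look.py w10 pot_round_large,.6345,-.1525,0 base_round_large,.6345,-.1525,0; python3 plan.py .47 -.316 .195 60 85 40
```

```text
pot_round_large conf 0.85 at [328. 182.] fit [ 0.6351 -0.1527  0.0518] err 0.029 deg 3.0
base_round_large conf 0.74 at [322. 148.] fit [ 0.6346 -0.1529  0.0888] err 0.051 deg 5.1
28.8 at [ 0.6335 -0.1526  0.2031] yaw 75.11 q [-0.24  0.56  0.48  1.49  0.    1.59] grip 0.0847 F [-0.5  0.4  0.2]
n 6 ang 15.1 dist [-163.5 -163.4   -8.1]
[[-33.3,-19.3,1.3,-0.0,-0.0,2.5,85.0],[-34.1,-17.9,1.3,-0.0,-0.0,2.5,85.0],[-34.9,-16.3,1.3,-0.0,-0.0,2.5,85.0],[-35.6,-14.8,1.3,-0.0,-0.0,2.5,85.0],[-36.2,-13.2,1.3,-0.0,-0.0,2.5,85.0]]
[[-36.7,-11.6,1.3,-0.0,-0.0,2.5,85.0]]
```

The large round pot is within 1 mm of its base's centre. Next, the small square pot.

Request:
{"fn": "jog_arm", "kwargs": {
  "deltas": [
    [[-33,-19,0,0,0,2.5,85],[-34,-18,0,0,0,2.5,85],[-35,-16,0,0,0,2.5,85],[-35,-15,0,0,0,2.5,85],[-35,-13,0,0,0,2.5,85]]
  ]
}}

```text
clock: 29.3
eef_pos: [0.4942, -0.2848, 0.1921]
tool_rot: [0.854, 0.52, -0.004, -0.007]
ft_force: [-0.0, -0.1, -0.3]
grip_width: 0.0852
```

Request:
{"fn": "jog_arm", "kwargs": {
  "deltas": [
    [[-33,-10,0,0,0,2.5,85],[0,0,0,0,0,0,85],[0,0,0,0,0,0,85]]
  ]
}}

```text
clock: 29.6
eef_pos: [0.4626, -0.3119, 0.1865]
tool_rot: [0.867, 0.498, -0.007, -0.011]
ft_force: [-1.0, 0.5, -0.8]
grip_width: 0.0852
```

```bash
python3 look.py w11 pot_square_small,.468,-.3155,0 base_round_small,.472,-.3195,0; python3 plan.py
```

```text
pot_square_small conf 0.92 at [335. 182.] fit [ 0.4709 -0.3167 -0.0634] err 0.04 deg -3.6
base_round_small conf 0.55 at [353. 161.] fit [ 0.4757 -0.3202  0.038 ] err 0.069 deg 2.2
29.75 at [ 0.464  -0.3112  0.1872] yaw 59.84 q [-0.59  0.39  0.17  1.37 -0.    1.51] grip 0.0851 F [-0.7 -0.5 -0.1]
```

View pics/w11.png

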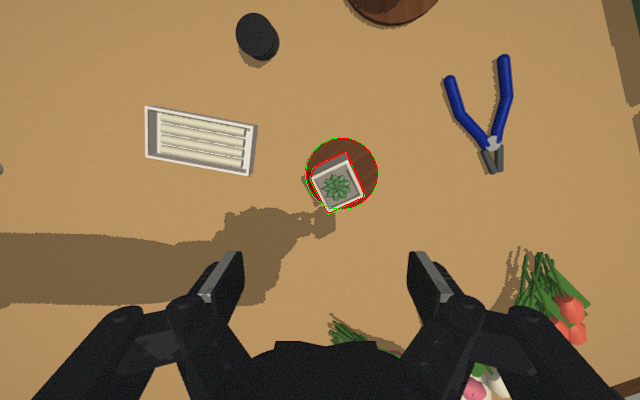

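The fit matches: pot outline around (336,183), base disc centre at (342,172). I'll turn the jaws to the pot's sides and grasp it.

Request:
{"fn": "jog_arm", "kwargs": {
  "deltas": [
    [[0,8,5,-0.8,0.3,-6.7,85],[0,0,15,0,0,-6.7,85],[0,0,20,0,0,-6.7,85],[0,0,20,0,0,-6.7,85],[0,0,0,0,0,0,85]]
  ]
}}

```text
clock: 30.25
eef_pos: [0.4767, -0.31, 0.1249]
tool_rot: [0.717, 0.697, 0.002, -0.005]
ft_force: [-0.4, -0.2, -0.8]
grip_width: 0.085
```

```bash
python3 plan.py .4709 -.3167 .09 86.4 85 20
```

```text
30.25 at [ 0.4767 -0.31    0.1249] yaw 88.33 q [-0.58  0.43  0.06  1.21  0.01  1.02] grip 0.085 F [-0.4 -0.2 -0.8]
n 2 ang 2.0 dist [ -5.8  -6.7 -34.9]
[[-3.6,-2.7,17.4,-0.1,-0.3,1.0,85.0],[-3.6,-2.7,17.5,-0.1,-0.3,1.0,85.0]]
```

Request:
{"fn": "jog_arm", "kwargs": {
  "deltas": [
    [[-7,-6,8,-0.2,-0.5,2,85],[0,0,15,0,0,0,85],[0,0,15,0,0,0,85],[0,0,0,0,0,0,85]]
  ]
}}

```text
clock: 30.65
eef_pos: [0.4751, -0.3147, 0.0887]
tool_rot: [0.731, 0.682, 0.001, 0.002]
ft_force: [0.4, -0.3, -0.5]
grip_width: 0.0851
```

```bash
python3 look.py w12 pot_square_small,.4709,-.3167,-.063 base_round_small,.4757,-.3202,0; python3 plan.py .4709 -.3167 .05 86.4 85 20
```

```text
pot_square_small conf 0.73 at [319. 216.] fit [ 0.4712 -0.3165 -0.0602] err 0.037 deg -3.4
base_round_small conf 0.83 at [344. 179.] fit [ 0.4759 -0.3201  0.0673] err 0.036 deg 3.9
30.8 at [ 0.4766 -0.316   0.0911] yaw 86.11 q [-0.59  0.44 -0.    1.11  0.    1.05] grip 0.0851 F [ 0.1 -0.2  0. ]
n 3 ang 0.6 dist [ -5.7  -0.7 -41.1]
[[-0.3,-2.0,13.7,0.1,0.1,-0.1,85.0],[-0.3,-1.9,13.7,0.1,0.1,-0.1,85.0],[-0.3,-1.9,13.7,0.1,0.1,-0.1,85.0]]
```

Request:
{"fn": "jog_arm", "kwargs": {
  "deltas": [
    [[-1,-6,10,0,0,0,85],[0,-1,15,0,0,0,85],[0,0,15,0,0,0,85],[0,0,8,0,0,0,85],[0,0,0,0,0,0,85]]
  ]
}}

```text
clock: 31.3
eef_pos: [0.4715, -0.3184, 0.0448]
tool_rot: [0.731, 0.682, 0.002, 0.008]
ft_force: [0.4, -0.2, -0.2]
grip_width: 0.0847
```

```bash
python3 plan.py .4711 -.3166 .034 86.4 85 20
```

```text
31.3 at [ 0.4715 -0.3184  0.0448] yaw 86.01 q [-0.59  0.48 -0.08  0.99  0.    1.05] grip 0.0847 F [ 0.4 -0.2 -0.2]
n 1 ang 1.0 dist [ -0.4   1.8 -10.8]
[[1.9,-0.6,10.7,0.8,0.4,-0.4,85.0]]
```

Request:
{"fn": "jog_arm", "kwargs": {
  "deltas": [
    [[2,0,6,0.8,0.4,-0.4,85],[0,0,5,0,0,0,85],[0,0,1,0,0,0,85],[0,0,0,0,0,0,85]]
  ]
}}

```text
clock: 31.7
eef_pos: [0.4727, -0.3172, 0.0333]
tool_rot: [0.729, 0.685, -0.0, 0.001]
ft_force: [-0.2, 0.2, -0.3]
grip_width: 0.0846
```

```bash
python3 plan.py .4711 -.3166 .034 86.4 85 20
```

```text
31.7 at [ 0.4727 -0.3172  0.0333] yaw 86.43 q [-0.59  0.5  -0.08  0.99 -0.    1.04] grip 0.0846 F [-0.2  0.2 -0.3]
n 1 ang 0.1 dist [-1.6  0.6  0.7]
[[0.5,-1.6,-0.7,0.1,0.1,0.0,85.0]]
```

Request:
{"fn": "jog_arm", "kwargs": {
  "deltas": [
    [[0.5,-1.6,0,0,0,0,85],[0,0,0,0,0,0,45],[0,0,0,0,0,0,30],[0,0,0,0,0,0,25]]
  ]
}}

```text
clock: 32.1
eef_pos: [0.4714, -0.3168, 0.0342]
tool_rot: [0.729, 0.685, 0.0, 0.002]
ft_force: [1.0, 0.9, 7.3]
grip_width: 0.0433
```

Request:
{"fn": "jog_arm", "kwargs": {
  "deltas": [
    [[0,0,0,0,0,0,25],[0,0,0,0,0,0,25],[0,0,0,0,0,0,25],[0,0,0,0,0,0,25]]
  ]
}}

```text
clock: 32.5
eef_pos: [0.4716, -0.3171, 0.0346]
tool_rot: [0.729, 0.685, 0.0, 0.002]
ft_force: [-0.2, -0.1, 0.5]
grip_width: 0.042
```

Held. Lift and carry to the mat, with contact expected at TCP z of about 0.0266.

Request:
{"fn": "jog_arm", "kwargs": {
  "deltas": [
    [[0,0,-8,0,0,0,25],[0,0,-20,0,0,0,25],[0,0,-30,0,0,0,25],[0,0,-35,0,0,0,25],[0,0,-35,0,0,0,25]]
  ]
}}

```text
clock: 33.0
eef_pos: [0.466, -0.313, 0.1599]
tool_rot: [0.729, 0.685, -0.002, -0.007]
ft_force: [0.1, -0.3, -2.2]
grip_width: 0.0417
```

Request:
{"fn": "jog_arm", "kwargs": {
  "deltas": [
    [[0,0,-25,0,0,0,25],[0,0,-10,0,0,0,25],[0,0,0,0,0,0,25]]
  ]
}}

```text
clock: 33.3
eef_pos: [0.4687, -0.3146, 0.2025]
tool_rot: [0.729, 0.685, -0.001, -0.002]
ft_force: [0.1, -0.3, -2.6]
grip_width: 0.0427
```

```bash
python3 plan.py .4745 -.0095 .195 80.3 25 35
```

```text
33.3 at [ 0.4687 -0.3146  0.2025] yaw 86.44 q [-0.59  0.37  0.19  1.39 -0.    1.04] grip 0.0427 F [ 0.1 -0.3 -2.6]
n 9 ang 6.1 dist [  5.8 305.1  -7.5]
[[33.9,-1.5,0.9,-0.0,-0.0,0.7,25.0],[33.9,-1.9,0.9,-0.0,-0.0,0.7,25.0],[33.8,-2.3,0.9,-0.0,-0.0,0.7,25.0],[33.8,-2.7,0.9,-0.0,-0.0,0.7,25.0],[33.8,-3.1,0.9,-0.0,-0.0,0.7,25.0]]
[[33.7,-3.5,0.9,-0.0,-0.0,0.7,25.0],[33.7,-3.9,0.9,-0.0,-0.0,0.7,25.0],[33.6,-4.3,0.8,-0.0,-0.0,0.7,25.0],[33.6,-4.7,0.8,-0.0,-0.0,0.7,25.0]]
```

Request:
{"fn": "jog_arm", "kwargs": {
  "deltas": [
    [[34,-1,-1,0,0,0.7,25],[34,-2,-2,0,0,0.7,25],[34,-2,-2,0,0,0.7,25],[34,-2,-2,0,0,0.7,25],[34,-3,-2,0,0,0.7,25]]
  ]
}}

```text
clock: 33.8
eef_pos: [0.47, -0.1421, 0.2031]
tool_rot: [0.753, 0.658, -0.004, -0.007]
ft_force: [0.4, 0.7, -1.9]
grip_width: 0.0419
```

Request:
{"fn": "jog_arm", "kwargs": {
  "deltas": [
    [[34,-3,-1,0,0,0.7,25],[34,-4,-1,0,0,0.7,25],[25,-4,0,0,0,0.7,25],[10,0,5,0,0,0,25],[0,0,10,0,0,0,25]]
  ]
}}

```text
clock: 34.3
eef_pos: [0.4694, -0.0301, 0.1829]
tool_rot: [0.764, 0.645, -0.008, -0.012]
ft_force: [-0.0, 0.1, -1.3]
grip_width: 0.0417
```

```bash
python3 plan.py .4745 -.0095 .06 81 25 20
```

```text
34.3 at [ 0.4694 -0.0301  0.1829] yaw 80.41 q [-0.07  0.22 -0.08  1.3   0.01  1.67] grip 0.0417 F [-0.   0.1 -1.3]
n 7 ang 1.8 dist [   5.1   20.6 -122.9]
[[3.0,0.7,17.5,-0.2,-0.0,-0.1,25.0],[3.0,0.7,17.5,-0.2,-0.0,-0.1,25.0],[3.0,0.6,17.6,-0.2,-0.0,-0.1,25.0],[3.0,0.5,17.6,-0.2,-0.0,-0.1,25.0],[3.0,0.5,17.6,-0.2,-0.0,-0.1,25.0]]
[[3.0,0.4,17.6,-0.2,-0.0,-0.1,25.0],[3.0,0.3,17.6,-0.2,-0.0,-0.1,25.0]]
```

Request:
{"fn": "jog_arm", "kwargs": {
  "deltas": [
    [[12,2,15,-1,0.3,0,25],[8,1,20,-0.5,0,0,25],[0,0,25,0,0,0,25],[0,0,25,0,0,0,25],[0,0,20,0,0,0,25]]
  ]
}}

```text
clock: 34.8
eef_pos: [0.4727, -0.0147, 0.0684]
tool_rot: [0.765, 0.644, 0.0, -0.004]
ft_force: [0.6, -0.5, -0.2]
grip_width: 0.0422
```

Request:
{"fn": "jog_arm", "kwargs": {
  "deltas": [
    [[0,0,0,0,0,0,25]]
  ]
}}

```text
clock: 34.9
eef_pos: [0.4689, -0.0159, 0.0643]
tool_rot: [0.766, 0.643, -0.003, -0.006]
ft_force: [-0.9, 0.1, -1.4]
grip_width: 0.042
```

```bash
python3 plan.py .4745 -.0095 .034 81 25 20
```

```text
34.9 at [ 0.4689 -0.0159  0.0643] yaw 80.07 q [-0.04  0.3  -0.3   0.98  0.    1.71] grip 0.042 F [-0.9  0.1 -1.4]
n 2 ang 1.2 dist [  5.6   6.4 -30.3]
[[3.6,2.4,15.1,-0.4,-0.1,-0.5,25.0],[3.6,2.4,15.1,-0.4,-0.1,-0.5,25.0]]
```

Request:
{"fn": "jog_arm", "kwargs": {
  "deltas": [
    [[6,4,8,-0.8,-0.2,0,25],[1,1,10,0,0,0,25],[0,0,8,0,0,0,25],[0,0,2,0,0,0,25],[0,0,0,0,0,0,25]]
  ]
}}

```text
clock: 35.4
eef_pos: [0.4742, -0.0136, 0.034]
tool_rot: [0.767, 0.641, -0.002, -0.0]
ft_force: [-0.9, -0.8, -2.0]
grip_width: 0.0421
```

Request:
{"fn": "jog_arm", "kwargs": {
  "deltas": [
    [[0,0,0,0,0,0,25]]
  ]
}}

```text
clock: 35.5
eef_pos: [0.4745, -0.0138, 0.0343]
tool_rot: [0.767, 0.641, -0.002, 0.0]
ft_force: [0.3, -0.5, -1.6]
grip_width: 0.0419
```

```bash
python3 plan.py .4745 -.0095 .0266 80 25 20
```

```text
35.5 at [ 0.4745 -0.0138  0.0343] yaw 79.78 q [-0.03  0.34 -0.33  0.9  -0.    1.72] grip 0.0419 F [ 0.3 -0.5 -1.6]
n 1 ang 0.3 dist [ 0.   4.3 -7.7]
[[4.3,-0.7,7.7,-0.1,0.1,-0.2,25.0]]
```

Request:
{"fn": "jog_arm", "kwargs": {
  "deltas": [
    [[0,0,4,0,0.1,0,25],[0,0,1.5,0,0,0,25],[0,0,0,0,0,0,25]]
  ]
}}

```text
clock: 35.8
eef_pos: [0.4756, -0.0139, 0.0296]
tool_rot: [0.767, 0.641, 0.0, 0.0]
ft_force: [1.1, -0.3, -1.5]
grip_width: 0.0422
```

Request:
{"fn": "jog_arm", "kwargs": {
  "deltas": [
    [[0,0,1.5,0,0,0,25],[0,0,0.7,0,0,0,25]]
  ]
}}

```text
clock: 36.0
eef_pos: [0.4758, -0.0139, 0.0275]
tool_rot: [0.767, 0.641, 0.0, 0.001]
ft_force: [-0.7, 0.5, -1.5]
grip_width: 0.0421
```

Request:
{"fn": "jog_arm", "kwargs": {
  "deltas": [
    [[0,0,1,0,0,0,25],[0,0,0.7,0,0,0,25]]
  ]
}}

```text
clock: 36.2
eef_pos: [0.476, -0.0137, 0.0265]
tool_rot: [0.767, 0.641, 0.001, 0.001]
ft_force: [-4.1, 0.5, 9.9]
grip_width: 0.0423
```

Request:
{"fn": "jog_arm", "kwargs": {
  "deltas": [
    [[0,0,0,0,0,0,85],[0,0,0,0,0,0,85],[0,0,0,0,0,0,85],[0,0,0,0,0,0,85],[0,0,0,0,0,0,85]]
  ]
}}

```text
clock: 36.7
eef_pos: [0.477, -0.0138, 0.0272]
tool_rot: [0.767, 0.642, 0.001, 0.001]
ft_force: [-0.1, -0.9, -0.2]
grip_width: 0.0848
```

Request:
{"fn": "jog_arm", "kwargs": {
  "deltas": [
    [[0,0,-20,0,0,0,85],[0,0,-30,0,0,0,85],[0,0,-40,0,0,0,85],[0,0,-40,0,0,0,85],[0,0,-20,0,0,0,85]]
  ]
}}

```text
clock: 37.2
eef_pos: [0.4724, -0.0136, 0.1776]
tool_rot: [0.767, 0.641, -0.003, -0.003]
ft_force: [1.3, -0.4, 0.9]
grip_width: 0.0851
```

```bash
python3 look.py w13 pot_square_small,.476,-.0137,-.176@.004; python3 plan.py .648 .132 .18 90 85 40
```

```text
pot_square_small conf 0.76 at [328. 180.] fit [ 0.4758 -0.0136 -0.1956] err 0.033 deg -11.2
37.3 at [ 0.4736 -0.0136  0.1779] yaw 79.81 q [-0.03  0.21 -0.11  1.26 -0.    1.72] grip 0.0848 F [-0.2 -1.1 -0.2]
n 6 ang 10.2 dist [174.4 145.6   2.1]
[[29.0,24.3,-0.5,-0.0,0.0,-1.7,85.0],[28.3,25.2,-0.5,-0.0,0.0,-1.7,85.0],[27.5,26.0,-0.5,-0.0,0.0,-1.7,85.0],[26.8,26.8,-0.4,-0.0,0.0,-1.7,85.0],[26.0,27.6,-0.4,-0.0,0.0,-1.7,85.0]]
[[25.1,28.3,-0.4,-0.0,0.0,-1.7,85.0]]
```

Request:
{"fn": "jog_arm", "kwargs": {
  "deltas": [
    [[29,24,-1,0,0,-1.7,85],[28,25,-1,0,0,-1.7,85],[28,26,-1,0,0,-1.7,85],[27,27,-1,0,0,-1.7,85],[26,27,-1,0,0,-1.7,85]]
  ]
}}

```text
clock: 37.8
eef_pos: [0.6169, 0.1082, 0.1774]
tool_rot: [0.718, 0.696, -0.005, -0.004]
ft_force: [-0.3, 0.1, 0.8]
grip_width: 0.085
```

Request:
{"fn": "jog_arm", "kwargs": {
  "deltas": [
    [[18,20,0,0,0,-1.7,85],[0,0,0,0,0,0,85],[0,0,0,0,0,0,85]]
  ]
}}

```text
clock: 38.1
eef_pos: [0.6389, 0.1297, 0.1696]
tool_rot: [0.705, 0.709, -0.008, -0.006]
ft_force: [-0.3, 0.0, 0.5]
grip_width: 0.0848
```

```bash
python3 look.py w14 pot_round_small,.6475,.132,0 base_square_small,.6505,.1355,-.457; python3 plan.py .648 .132 .1 90 85 20
```

```text
pot_round_small conf 0.67 at [336. 184.] fit [0.6489 0.1302 0.0376] err 0.033 deg 2.2
base_square_small conf 0.65 at [336. 157.] fit [ 0.6508  0.1343 -0.4385] err 0.043 deg -25.1
38.25 at [0.6385 0.1288 0.171 ] yaw 90.19 q [0.2  0.58 0.44 1.44 0.   1.77] grip 0.0848 F [-1.1 -0.6 -0.1]
n 4 ang 1.1 dist [  9.5   3.2 -71. ]
[[0.8,2.7,17.7,-0.3,0.0,0.0,85.0],[0.8,2.6,17.7,-0.3,0.0,0.0,85.0],[0.8,2.6,17.7,-0.3,0.0,0.0,85.0],[0.8,2.5,17.7,-0.3,0.0,0.0,85.0]]
```

View pics/w14.png

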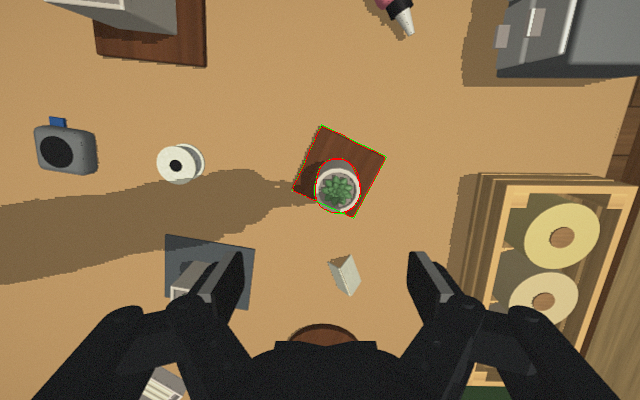

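The fit is good: pot rim at (337,190), base corners at (320,126), (385,158), (354,216), (293,190). Descending onto the small round pot.

Request:
{"fn": "jog_arm", "kwargs": {
  "deltas": [
    [[1,11,10,-0.8,0,0,85],[0,2,20,-0.3,0,0,85],[0,0,25,0,0,0,85],[0,0,25,0,0,0,85],[0,0,0,0,0,0,85]]
  ]
}}

```text
clock: 38.75
eef_pos: [0.6503, 0.1248, 0.0936]
tool_rot: [0.708, 0.706, 0.001, 0.003]
ft_force: [-0.1, 0.5, 0.4]
grip_width: 0.0849
```

```bash
python3 plan.py .6489 .1302 .034 90 85 20
```

```text
38.75 at [0.6503 0.1248 0.0936] yaw 89.81 q [ 0.19  0.62  0.3   1.24 -0.    1.77] grip 0.0849 F [-0.1  0.5  0.4]
n 3 ang 0.5 dist [ -1.4   5.4 -59.6]
[[1.8,-0.6,19.9,0.1,0.1,-0.1,85.0],[1.8,-0.6,19.9,0.1,0.1,-0.1,85.0],[1.8,-0.5,19.9,0.1,0.1,-0.1,85.0]]
```

Request:
{"fn": "jog_arm", "kwargs": {
  "deltas": [
    [[5,-2,10,0.2,0.2,0,85],[1,-1,16,0,0,0,85],[0,0,16,0,0,0,85],[0,0,8,0,0,0,85],[0,0,0,0,0,0,85]]
  ]
}}

```text
clock: 39.25
eef_pos: [0.6497, 0.1306, 0.0489]
tool_rot: [0.709, 0.705, 0.006, 0.003]
ft_force: [0.0, 0.9, 0.1]
grip_width: 0.0852
```

```bash
python3 plan.py .6489 .1302 .034 90 85 20
```

```text
39.25 at [0.6497 0.1306 0.0489] yaw 89.64 q [0.2  0.65 0.22 1.14 0.   1.77] grip 0.0852 F [0.  0.9 0.1]
n 1 ang 0.8 dist [ -0.8  -0.4 -14.9]
[[-0.5,-1.0,14.9,0.7,-0.2,-0.4,85.0]]
```

Request:
{"fn": "jog_arm", "kwargs": {
  "deltas": [
    [[0,-1,8,0.7,-0.2,0,85],[0,0,6,0,0,0,85],[0,0,2,0,0,0,85],[0,0,0,0,0,0,85]]
  ]
}}

```text
clock: 39.65
eef_pos: [0.6508, 0.1312, 0.0347]
tool_rot: [0.709, 0.705, 0.002, 0.001]
ft_force: [-0.7, -0.1, 0.1]
grip_width: 0.0851
```

Request:
{"fn": "jog_arm", "kwargs": {
  "deltas": [
    [[0,0,0,0,0,0,85]]
  ]
}}

```text
clock: 39.75
eef_pos: [0.6509, 0.1312, 0.0349]
tool_rot: [0.709, 0.705, 0.002, 0.001]
ft_force: [0.8, -0.6, 0.6]
grip_width: 0.085
```

```bash
python3 plan.py .6489 .1302 .034 90 85 20
```

```text
39.75 at [0.6509 0.1312 0.0349] yaw 89.64 q [0.2  0.67 0.22 1.12 0.   1.78] grip 0.085 F [ 0.8 -0.6  0.6]
n 1 ang 0.4 dist [-2.  -1.  -0.9]
[[-1.0,-2.0,0.9,0.2,-0.1,-0.4,85.0]]
```

Request:
{"fn": "jog_arm", "kwargs": {
  "deltas": [
    [[-1,-2,0.5,0.2,0,0,85],[0,0,0,0,0,0,45],[0,0,0,0,0,0,30],[0,0,0,0,0,0,25]]
  ]
}}

```text
clock: 40.15
eef_pos: [0.649, 0.1302, 0.0353]
tool_rot: [0.709, 0.705, 0.001, -0.0]
ft_force: [-7.7, -0.6, 26.5]
grip_width: 0.0438
```

Request:
{"fn": "jog_arm", "kwargs": {
  "deltas": [
    [[0,0,0,0,0,0,25],[0,0,0,0,0,0,25],[0,0,0,0,0,0,25],[0,0,0,0,0,0,25]]
  ]
}}

```text
clock: 40.55
eef_pos: [0.6493, 0.1303, 0.0357]
tool_rot: [0.709, 0.705, 0.001, 0.0]
ft_force: [-0.3, 0.3, 0.4]
grip_width: 0.0428
```

Request:
{"fn": "jog_arm", "kwargs": {
  "deltas": [
    [[0,0,-8,0,0,0,25],[0,0,-20,0,0,0,25],[0,0,-30,0,0,0,25],[0,0,-35,0,0,0,25],[0,0,-35,0,0,0,25]]
  ]
}}

```text
clock: 41.05
eef_pos: [0.6428, 0.1287, 0.1588]
tool_rot: [0.709, 0.705, -0.007, -0.006]
ft_force: [-0.2, 0.1, -2.4]
grip_width: 0.0423
```

Request:
{"fn": "jog_arm", "kwargs": {
  "deltas": [
    [[0,0,-25,0,0,0,25],[0,0,-10,0,0,0,25],[0,0,0,0,0,0,25]]
  ]
}}

```text
clock: 41.35
eef_pos: [0.6459, 0.1293, 0.2019]
tool_rot: [0.709, 0.705, -0.003, -0.003]
ft_force: [0.0, 0.2, -2.1]
grip_width: 0.0431
```

```bash
python3 plan.py .4758 -.3202 .195 89.6 25 40;  python3 look.py w15 base_square_small,.6508,.1343,-.44
```

```text
41.35 at [0.6459 0.1293 0.2019] yaw 89.63 q [0.2  0.58 0.52 1.51 0.   1.77] grip 0.0431 F [ 0.   0.2 -2.1]
n 13 ang 0.5 dist [-170.1 -449.5   -6.9]
[[-34.7,-12.9,0.7,-0.0,0.0,0.0,25.0],[-34.7,-12.9,0.7,-0.0,0.0,0.0,25.0],[-34.7,-12.9,0.6,-0.0,0.0,0.0,25.0],[-34.7,-12.9,0.6,-0.0,0.0,0.0,25.0],[-34.7,-12.9,0.6,-0.0,0.0,0.0,25.0]]
[[-34.7,-12.8,0.6,-0.0,0.0,0.0,25.0],[-34.7,-12.8,0.6,-0.0,0.0,0.0,25.0],[-34.7,-12.8,0.6,-0.0,0.0,0.0,25.0],[-34.7,-12.8,0.6,-0.0,0.0,0.0,25.0],[-34.7,-12.8,0.6,-0.0,0.0,0.0,25.0]]
[[-34.7,-12.8,0.6,-0.0,0.0,0.0,25.0],[-34.7,-12.8,0.6,-0.0,0.0,0.0,25.0],[-34.7,-12.8,0.5,-0.0,0.0,0.0,25.0]]
base_square_small conf 0.92 at [328. 163.] fit [ 0.6502  0.1341 -0.4426] err 0.097 deg -25.4
```

Request:
{"fn": "jog_arm", "kwargs": {
  "deltas": [
    [[-35,-13,-1,0,0,0,25],[-35,-13,-2,0,0,0,25],[-35,-13,-2,0,0,0,25],[-35,-13,-2,0,0,0,25],[-35,-13,-2,0,0,0,25]]
  ]
}}

```text
clock: 41.95
eef_pos: [0.5724, -0.0453, 0.1958]
tool_rot: [0.705, 0.709, -0.012, -0.012]
ft_force: [-0.8, -1.7, -2.3]
grip_width: 0.0428
```

Request:
{"fn": "jog_arm", "kwargs": {
  "deltas": [
    [[-35,-13,-1,0,0,0,25],[-35,-13,-1,0,0,0,25],[-35,-13,-1,0,0,0,25],[-35,-13,-1,0,0,0,25],[-35,-13,-1,0,0,0,25]]
  ]
}}

```text
clock: 42.45
eef_pos: [0.4982, -0.2253, 0.1919]
tool_rot: [0.705, 0.709, -0.017, -0.021]
ft_force: [-1.0, -0.6, -2.5]
grip_width: 0.0426
```

Request:
{"fn": "jog_arm", "kwargs": {
  "deltas": [
    [[-25,-8,0,0,0,0,25],[-10,-4,0,0,0,0,25],[0,0,10,0,0,0,25]]
  ]
}}

```text
clock: 42.75
eef_pos: [0.4808, -0.2647, 0.1774]
tool_rot: [0.707, 0.706, -0.019, -0.024]
ft_force: [1.2, 0.5, -1.3]
grip_width: 0.0427
```

```bash
python3 plan.py .4758 -.3202 .065 89.6 25 25
```

```text
42.75 at [ 0.4808 -0.2647  0.1774] yaw 89.87 q [-0.49  0.4   0.16  1.39 -0.02  1.08] grip 0.0427 F [ 1.2  0.5 -1.3]
n 6 ang 3.5 dist [  -5.   -55.5 -112.4]
[[-9.4,0.3,18.7,-0.6,-0.1,0.0,25.0],[-9.4,0.1,18.7,-0.6,-0.1,0.0,25.0],[-9.3,-0.0,18.7,-0.6,-0.1,0.0,25.0],[-9.3,-0.2,18.7,-0.6,-0.1,0.0,25.0],[-9.3,-0.4,18.7,-0.6,-0.1,0.0,25.0]]
[[-9.3,-0.6,18.7,-0.6,-0.1,0.0,25.0]]
```

Request:
{"fn": "jog_arm", "kwargs": {
  "deltas": [
    [[-20,2,5,-1.5,-0.3,0,25],[-20,2,8,-1.2,0,0,25],[-17,0,15,-1,0,0,25],[0,0,20,0,0,0,25],[0,0,20,0,0,0,25]]
  ]
}}

```text
clock: 43.25
eef_pos: [0.4848, -0.3147, 0.0995]
tool_rot: [0.705, 0.709, 0.004, -0.003]
ft_force: [0.3, 0.6, -1.7]
grip_width: 0.0428
```

Request:
{"fn": "jog_arm", "kwargs": {
  "deltas": [
    [[0,0,0,0,0,0,25]]
  ]
}}

```text
clock: 43.35
eef_pos: [0.4824, -0.3113, 0.0949]
tool_rot: [0.704, 0.71, 0.003, -0.008]
ft_force: [-1.1, 0.2, -1.4]
grip_width: 0.0425
```

```bash
python3 plan.py .4758 -.3202 .055 89.6 25 25
```

```text
43.35 at [ 0.4824 -0.3113  0.0949] yaw 90.42 q [-0.58  0.46  0.04  1.16  0.01  0.98] grip 0.0425 F [-1.1  0.2 -1.4]
n 2 ang 1.3 dist [ -6.6  -8.9 -39.9]
[[-4.7,-3.2,19.9,-0.2,-0.5,0.4,25.0],[-4.6,-3.2,19.9,-0.2,-0.5,0.4,25.0]]
```

Request:
{"fn": "jog_arm", "kwargs": {
  "deltas": [
    [[-9,-6,8,-0.4,-1,0,25],[0,-1,15,0,0,0,25],[0,0,12,0,0,0,25],[0,0,3,0,0,0,25],[0,0,0,0,0,0,25]]
  ]
}}

```text
clock: 43.85
eef_pos: [0.477, -0.3141, 0.0542]
tool_rot: [0.702, 0.713, 0.0, -0.001]
ft_force: [0.5, 0.9, -1.1]
grip_width: 0.0424
```

```bash
python3 plan.py .4758 -.3202 .042 89.6 25 25
```

```text
43.85 at [ 0.477  -0.3141  0.0542] yaw 90.89 q [-0.58  0.48 -0.04  1.05  0.    0.97] grip 0.0424 F [ 0.5  0.9 -1.1]
n 1 ang 1.3 dist [ -1.2  -6.1 -12.2]
[[-6.1,-1.3,12.2,-0.1,-0.1,1.3,25.0]]
```

Request:
{"fn": "jog_arm", "kwargs": {
  "deltas": [
    [[-6,-1,5,0,0,0,25],[-1,0,4,0,0,0,25],[0,0,0,0,0,0,25],[0,0,0,0,0,0,25]]
  ]
}}

```text
clock: 44.25
eef_pos: [0.4779, -0.3224, 0.0464]
tool_rot: [0.701, 0.713, 0.001, 0.001]
ft_force: [-0.9, -0.9, -1.2]
grip_width: 0.0429
```

```bash
python3 plan.py .4758 -.3202 .0357 90.9 25 25
```

```text
44.25 at [ 0.4779 -0.3224  0.0464] yaw 90.93 q [-0.59  0.5  -0.04  1.03  0.    0.96] grip 0.0429 F [-0.9 -0.9 -1.2]
n 1 ang 0.1 dist [ -2.1   2.2 -10.7]
[[2.2,-2.1,10.7,0.1,0.0,0.0,25.0]]
```

Request:
{"fn": "jog_arm", "kwargs": {
  "deltas": [
    [[2,-2,4,0,0,0,25],[0,0,2.5,0,0,0,25],[0,0,0,0,0,0,25]]
  ]
}}

```text
clock: 44.55
eef_pos: [0.4759, -0.3206, 0.0399]
tool_rot: [0.702, 0.713, 0.001, 0.001]
ft_force: [-0.7, 0.6, -0.9]
grip_width: 0.0426
```

Request:
{"fn": "jog_arm", "kwargs": {
  "deltas": [
    [[0,0,1,0,0,0,25],[0,0,0.5,0,0,0,25]]
  ]
}}

```text
clock: 44.75
eef_pos: [0.4758, -0.3205, 0.0383]
tool_rot: [0.702, 0.713, 0.001, 0.001]
ft_force: [-0.5, 0.2, -1.6]
grip_width: 0.0428
```

```bash
python3 plan.py .4758 -.3202 .0357 90.9 25 25
```

```text
44.75 at [ 0.4758 -0.3205  0.0383] yaw 90.9 q [-0.59  0.5  -0.06  1.01  0.    0.96] grip 0.0428 F [-0.5  0.2 -1.6]
n 1 ang 0.2 dist [-0.   0.3 -2.6]
[[0.3,-0.0,2.6,0.2,0.0,0.0,25.0]]
```

Request:
{"fn": "jog_arm", "kwargs": {
  "deltas": [
    [[0,0,1.5,0,0,0,25],[0,0,0.7,0,0,0,25]]
  ]
}}

```text
clock: 44.95
eef_pos: [0.476, -0.3206, 0.0361]
tool_rot: [0.701, 0.713, 0.001, 0.001]
ft_force: [-0.3, -0.1, -1.7]
grip_width: 0.0429
```

Request:
{"fn": "jog_arm", "kwargs": {
  "deltas": [
    [[0,0,0.8,0,0,0,25],[0,0,0.7,0,0,0,25]]
  ]
}}

```text
clock: 45.15
eef_pos: [0.4761, -0.321, 0.0356]
tool_rot: [0.702, 0.713, 0.001, 0.002]
ft_force: [-2.3, 0.9, 5.7]
grip_width: 0.0427
```

Request:
{"fn": "jog_arm", "kwargs": {
  "deltas": [
    [[0,0,0,0,0,0,85],[0,0,0,0,0,0,85],[0,0,0,0,0,0,85],[0,0,0,0,0,0,85],[0,0,0,0,0,0,85]]
  ]
}}

```text
clock: 45.65
eef_pos: [0.4772, -0.3214, 0.0361]
tool_rot: [0.702, 0.713, 0.001, 0.003]
ft_force: [-0.8, 0.1, -0.4]
grip_width: 0.0851
```

Request:
{"fn": "jog_arm", "kwargs": {
  "deltas": [
    [[0,0,-20,0,0,0,85],[0,0,-30,0,0,0,85],[0,0,-40,0,0,0,85],[0,0,-40,0,0,0,85],[0,0,-20,0,0,0,85]]
  ]
}}

```text
clock: 46.15
eef_pos: [0.4731, -0.3188, 0.1855]
tool_rot: [0.701, 0.713, 0.0, -0.003]
ft_force: [0.9, -0.5, -0.4]
grip_width: 0.0849
```

```bash
python3 look.py w16 pot_round_small,.4758,-.3205,0 base_round_small,.4758,-.3202,0; python3 plan.py .4759 -.0137 .18 79.8 85 40
```

```text
pot_round_small conf 0.6 at [328. 184.] fit [ 0.4762 -0.3206  0.0915] err 0.053 deg 5.2
base_round_small conf 0.68 at [329. 160.] fit [ 0.4763 -0.3203  0.0443] err 0.055 deg 2.5
46.3 at [ 0.473  -0.3187  0.1834] yaw 90.91 q [-0.59  0.4   0.17  1.35  0.    0.96] grip 0.0848 F [-0.3  0.2 -0.5]
n 8 ang 11.1 dist [  2.9 305.   -3.4]
[[38.1,1.0,0.6,-0.0,-0.0,1.4,85.0],[38.1,0.1,0.6,-0.0,-0.0,1.4,85.0],[38.1,-0.9,0.6,-0.0,-0.0,1.4,85.0],[38.1,-1.8,0.6,-0.0,-0.0,1.4,85.0],[38.0,-2.7,0.5,-0.0,-0.0,1.4,85.0]]
[[37.9,-3.6,0.5,-0.0,-0.0,1.4,85.0],[37.8,-4.6,0.5,-0.0,-0.0,1.4,85.0],[37.7,-5.5,0.5,-0.0,-0.0,1.4,85.0]]
```

The small round pot is centred. Last pot: the small square one on the mat.

Request:
{"fn": "jog_arm", "kwargs": {
  "deltas": [
    [[38,1,-1,0,0,1.4,85],[38,0,-1,0,0,1.4,85],[38,-1,-1,0,0,1.4,85],[38,-2,-1,0,0,1.4,85],[38,-3,-1,0,0,1.4,85]]
  ]
}}

```text
clock: 46.8
eef_pos: [0.4703, -0.1258, 0.1796]
tool_rot: [0.749, 0.663, -0.004, -0.01]
ft_force: [0.9, 1.0, -0.3]
grip_width: 0.0851
```

Request:
{"fn": "jog_arm", "kwargs": {
  "deltas": [
    [[38,-4,0,0,0,1.4,85],[38,-5,0,0,0,1.4,85],[33,-5,0,0,0,1.4,85],[0,0,10,0,0,0,85],[0,0,15,0,0,0,85]]
  ]
}}

```text
clock: 47.3
eef_pos: [0.4664, -0.0062, 0.1476]
tool_rot: [0.771, 0.637, -0.008, -0.014]
ft_force: [-0.0, 0.1, -0.7]
grip_width: 0.085
```

```bash
python3 plan.py .4759 -.0137 .08 79.8 85 25
```

```text
47.3 at [ 0.4664 -0.0062  0.1476] yaw 79.09 q [-0.02  0.23 -0.15  1.21  0.01  1.74] grip 0.085 F [-0.   0.1 -0.7]
n 3 ang 2.0 dist [  9.5  -7.5 -67.6]
[[-2.0,4.3,22.4,-0.6,-0.1,-0.2,85.0],[-2.0,4.0,22.4,-0.6,-0.1,-0.2,85.0],[-1.9,3.8,22.5,-0.6,-0.1,-0.2,85.0]]
```

Request:
{"fn": "jog_arm", "kwargs": {
  "deltas": [
    [[-5,8,12,-1.5,0,-0.5,85],[-1,3,20,-0.3,0,0,85],[0,0,22,0,0,0,85],[0,0,15,0,0,0,85],[0,0,0,0,0,0,85]]
  ]
}}

```text
clock: 47.8
eef_pos: [0.4668, -0.0157, 0.0651]
tool_rot: [0.768, 0.64, -0.005, -0.007]
ft_force: [-0.3, 0.3, -0.1]
grip_width: 0.0851
```

```bash
python3 plan.py .4759 -.0137 .027 79.8 85 25
```

```text
47.8 at [ 0.4668 -0.0157  0.0651] yaw 79.65 q [-0.04  0.3  -0.3   0.99  0.    1.72] grip 0.0851 F [-0.3  0.3 -0.1]
n 2 ang 1.0 dist [  9.1   2.  -38.1]
[[1.8,4.6,19.0,-0.5,-0.0,-0.1,85.0],[1.8,4.5,19.0,-0.5,-0.0,-0.1,85.0]]
```

Request:
{"fn": "jog_arm", "kwargs": {
  "deltas": [
    [[3,8,10,-1,0,0,85],[0,1,12,0,0,0,85],[0,0,11,0,0,0,85],[0,0,3,0,0,0,85],[0,0,0,0,0,0,85]]
  ]
}}

```text
clock: 48.3
eef_pos: [0.4733, -0.0161, 0.0249]
tool_rot: [0.769, 0.64, -0.002, -0.002]
ft_force: [-0.3, -0.1, -0.4]
grip_width: 0.0853
```

Request:
{"fn": "jog_arm", "kwargs": {
  "deltas": [
    [[0,0,0,0,0,0,85]]
  ]
}}

```text
clock: 48.4
eef_pos: [0.4733, -0.0162, 0.025]
tool_rot: [0.769, 0.64, -0.002, -0.002]
ft_force: [0.3, 0.5, 0.7]
grip_width: 0.085
```

```bash
python3 plan.py .4759 -.0137 .027 79.8 85 25
```

```text
48.4 at [ 0.4733 -0.0162  0.025 ] yaw 79.54 q [-0.03  0.35 -0.34  0.88  0.    1.72] grip 0.085 F [0.3 0.5 0.7]
n 1 ang 0.4 dist [2.6 2.5 2. ]
[[2.9,2.1,-2.0,-0.3,0.0,-0.3,85.0]]
```

Request:
{"fn": "jog_arm", "kwargs": {
  "deltas": [
    [[3,2,-2,-0.3,0,-0.3,85],[0,0,0,0,0,0,45],[0,0,0,0,0,0,30],[0,0,0,0,0,0,25]]
  ]
}}

```text
clock: 48.8
eef_pos: [0.4775, -0.0133, 0.0289]
tool_rot: [0.767, 0.642, 0.001, 0.001]
ft_force: [-0.5, -0.8, 6.8]
grip_width: 0.0431
```

Request:
{"fn": "jog_arm", "kwargs": {
  "deltas": [
    [[0,0,0,0,0,0,25],[0,0,0,0,0,0,25],[0,0,0,0,0,0,25],[0,0,0,0,0,0,25]]
  ]
}}

```text
clock: 49.2
eef_pos: [0.4775, -0.0132, 0.0295]
tool_rot: [0.767, 0.642, 0.002, 0.002]
ft_force: [-0.6, -0.3, 0.7]
grip_width: 0.0421
```

Request:
{"fn": "jog_arm", "kwargs": {
  "deltas": [
    [[0,0,-8,0,0,0,25],[0,0,-20,0,0,0,25],[0,0,-30,0,0,0,25],[0,0,-35,0,0,0,25],[0,0,-35,0,0,0,25]]
  ]
}}

```text
clock: 49.7
eef_pos: [0.471, -0.0131, 0.1562]
tool_rot: [0.767, 0.642, -0.005, -0.004]
ft_force: [1.6, -0.2, -1.5]
grip_width: 0.0418
```

Request:
{"fn": "jog_arm", "kwargs": {
  "deltas": [
    [[0,0,-25,0,0,0,25],[0,0,-10,0,0,0,25],[0,0,0,0,0,0,25]]
  ]
}}

```text
clock: 50.0
eef_pos: [0.4742, -0.0132, 0.1983]
tool_rot: [0.767, 0.642, -0.001, -0.001]
ft_force: [0.5, -0.8, -1.7]
grip_width: 0.0416
```

```bash
python3 plan.py .6505 .1342 .195 64.7 25 35
```

```text
50.0 at [ 0.4742 -0.0132  0.1983] yaw 79.88 q [-0.03  0.19 -0.07  1.31 -0.    1.72] grip 0.0416 F [ 0.5 -0.8 -1.7]
n 7 ang 15.2 dist [176.3 147.4  -3.3]
[[25.2,21.1,0.4,-0.0,0.0,2.2,25.0],[25.9,20.1,0.4,-0.0,0.0,2.2,25.0],[26.7,19.1,0.4,-0.0,0.0,2.2,25.0],[27.4,18.1,0.4,-0.0,0.0,2.2,25.0],[28.1,17.1,0.4,-0.0,0.0,2.2,25.0]]
[[28.7,16.0,0.5,-0.0,0.0,2.2,25.0],[29.3,14.9,0.5,-0.0,0.0,2.2,25.0]]
```

Request:
{"fn": "jog_arm", "kwargs": {
  "deltas": [
    [[25,21,-1,0,0,2.2,25],[26,20,-1,0,0,2.2,25],[27,19,-1,0,0,2.2,25],[27,18,-1,0,0,2.2,25],[28,17,-1,0,0,2.2,25]]
  ]
}}

```text
clock: 50.5
eef_pos: [0.5972, 0.0911, 0.1947]
tool_rot: [0.829, 0.56, -0.007, -0.003]
ft_force: [-0.2, -0.1, -1.4]
grip_width: 0.0416
```

Request:
{"fn": "jog_arm", "kwargs": {
  "deltas": [
    [[28,16,0,0,0,2.2,25],[24,12,5,0,0,2.2,25],[8,8,15,-1,0,0.5,25],[0,4,20,-0.5,0,0,25],[0,0,15,0,0,0,25]]
  ]
}}

```text
clock: 51.0
eef_pos: [0.6591, 0.1348, 0.1243]
tool_rot: [0.852, 0.524, -0.006, 0.006]
ft_force: [0.7, -0.9, -1.5]
grip_width: 0.0415
```

Request:
{"fn": "jog_arm", "kwargs": {
  "deltas": [
    [[0,0,0,0,0,0,25]]
  ]
}}

```text
clock: 51.1
eef_pos: [0.6561, 0.1344, 0.1186]
tool_rot: [0.851, 0.524, -0.01, 0.005]
ft_force: [-0.2, 0.2, -2.8]
grip_width: 0.0417
```

```bash
python3 plan.py .6505 .1342 .06 64.7 25 25
```

```text
51.1 at [0.6561 0.1344 0.1186] yaw 63.24 q [ 0.21  0.64  0.4   1.35 -0.02  2.25] grip 0.0417 F [-0.2  0.2 -2.8]
n 3 ang 2.0 dist [ -5.6  -0.2 -58.6]
[[-0.5,-1.6,19.5,-0.1,0.4,-0.5,25.0],[-0.6,-1.6,19.5,-0.1,0.4,-0.5,25.0],[-0.7,-1.6,19.5,-0.1,0.4,-0.5,25.0]]
```

Request:
{"fn": "jog_arm", "kwargs": {
  "deltas": [
    [[-1,-5,12,-0.3,1.2,-1.5,25],[0,0,18,0,0,0,25],[0,0,18,0,0,0,25],[0,0,10,0,0,0,25],[0,0,0,0,0,0,25]]
  ]
}}

```text
clock: 51.6
eef_pos: [0.6477, 0.1345, 0.0545]
tool_rot: [0.844, 0.536, -0.004, -0.0]
ft_force: [-0.8, -0.3, -3.1]
grip_width: 0.0415
```

```bash
python3 plan.py .6505 .1342 .045 64.7 25 25
```

```text
51.6 at [0.6477 0.1345 0.0545] yaw 64.78 q [ 0.21  0.66  0.26  1.18 -0.    2.22] grip 0.0415 F [-0.8 -0.3 -3.1]
n 1 ang 0.5 dist [ 2.8 -0.3 -9.5]
[[1.0,2.7,9.5,-0.3,0.4,0.1,25.0]]
```

Request:
{"fn": "jog_arm", "kwargs": {
  "deltas": [
    [[1,2.5,5,-0.3,0.4,0,25],[0,0,5,0,0,0,25],[0,0,0,0,0,0,25],[0,0,0,0,0,0,25]]
  ]
}}

```text
clock: 52.0
eef_pos: [0.6522, 0.1345, 0.0459]
tool_rot: [0.844, 0.536, 0.002, 0.001]
ft_force: [0.7, -1.2, -1.1]
grip_width: 0.0419
```

```bash
python3 plan.py .6505 .1342 .0375 64.7 25 25; python3 look.py w17 base_square_small,.6505,.1342,-.442
```

```text
52.0 at [0.6522 0.1345 0.0459] yaw 64.77 q [0.2  0.66 0.24 1.15 0.   2.21] grip 0.0419 F [ 0.7 -1.2 -1.1]
n 1 ang 0.3 dist [-1.7 -0.3 -8.4]
[[-1.0,-1.4,8.4,0.2,-0.2,0.1,25.0]]
base_square_small conf 0.94 at [319. 185.] fit [ 0.6502  0.1338 -0.4469] err 0.545 deg -25.6
```

Request:
{"fn": "jog_arm", "kwargs": {
  "deltas": [
    [[-1,-1.7,4,0.2,-0.2,0.3,25],[0,0,2.5,0,0,0,25],[0,0,0,0,0,0,25]]
  ]
}}

```text
clock: 52.4
eef_pos: [0.6506, 0.1345, 0.0399]
tool_rot: [0.846, 0.533, 0.001, 0.0]
ft_force: [0.1, 0.6, -1.5]
grip_width: 0.0414
```

Request:
{"fn": "jog_arm", "kwargs": {
  "deltas": [
    [[0,0,0.7,0,0,0,25],[0,0,0.7,0,0,0,25]]
  ]
}}

```text
clock: 52.6
eef_pos: [0.6506, 0.1346, 0.0385]
tool_rot: [0.846, 0.533, 0.001, 0.0]
ft_force: [-0.4, -0.3, -1.9]
grip_width: 0.0419
```

Request:
{"fn": "jog_arm", "kwargs": {
  "deltas": [
    [[0,0,0.7,0,0,0,25]]
  ]
}}

```text
clock: 52.7
eef_pos: [0.6506, 0.1346, 0.0377]
tool_rot: [0.846, 0.533, 0.001, 0.0]
ft_force: [0.8, 0.4, -0.9]
grip_width: 0.0419
```

Request:
{"fn": "jog_arm", "kwargs": {
  "deltas": [
    [[0,0,0.8,0,0,0,25],[0,0,0.6,0,0,0,25]]
  ]
}}

```text
clock: 52.9
eef_pos: [0.6507, 0.1347, 0.0375]
tool_rot: [0.846, 0.533, 0.001, 0.0]
ft_force: [-1.6, -0.1, 2.6]
grip_width: 0.0418
```

Request:
{"fn": "jog_arm", "kwargs": {
  "deltas": [
    [[0,0,0,0,0,0,85],[0,0,0,0,0,0,85],[0,0,0,0,0,0,85],[0,0,0,0,0,0,85],[0,0,0,0,0,0,85]]
  ]
}}

```text
clock: 53.4
eef_pos: [0.6518, 0.1348, 0.0379]
tool_rot: [0.846, 0.533, 0.002, 0.001]
ft_force: [-0.5, 0.7, -0.9]
grip_width: 0.0849
```

Request:
{"fn": "jog_arm", "kwargs": {
  "deltas": [
    [[0,0,-20,0,0,0,85],[0,0,-30,0,0,0,85],[0,0,-40,0,0,0,85],[0,0,-40,0,0,0,85],[0,0,-20,0,0,0,85]]
  ]
}}

```text
clock: 53.9
eef_pos: [0.6475, 0.1339, 0.1861]
tool_rot: [0.846, 0.533, -0.004, -0.002]
ft_force: [1.3, 1.2, -0.2]
grip_width: 0.0852
```

```bash
python3 look.py w18 pot_square_small,.6505,.1342,-.447 base_square_small,.6505,.1342,-.447; python3 - <<'E'
from h import *
cv2.imwrite('pics/fin.png',np.vstack([cv2.imread('pics/w18.png')[60:340],camera('side')[60:380,:,::-1]]))
E
```

```text
pot_square_small conf 0.82 at [327. 180.] fit [ 0.649   0.1348 -0.4701] err 0.036 deg -26.9
base_square_small conf 0.77 at [334. 155.] fit [ 0.6504  0.1339 -0.4296] err 0.041 deg -24.6
```

View pics/fin.png

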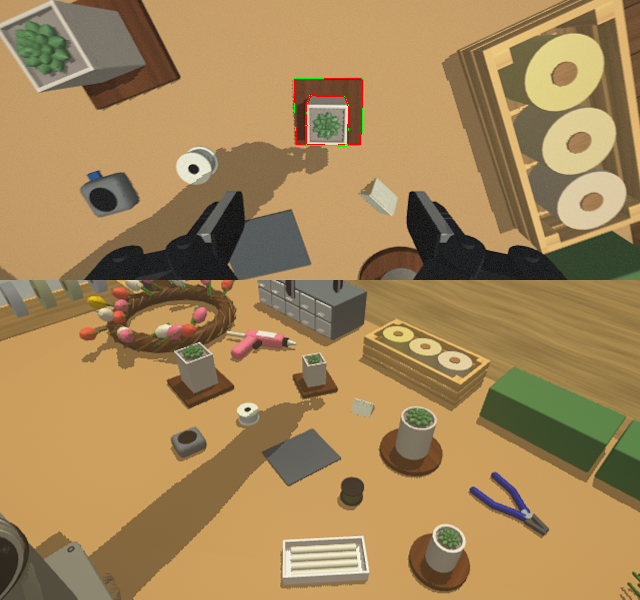

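The last picture shows all four pots upright and central on their matching bases. The small square pot sits at (327,124), parallel to its base, and the gripper is clear. Handing in.

```bash
python3 -c "
from workcell import *
print(job_done())"
```

```text
the job is handed in; nothing more can be done
None
```

All four pots now stand upright on the bases of their own shape and size, and I handed the job in at about 54 s of the 141 s allowed. I did two three-move swaps, the large pair first and then the small pair, each using the mat as the waiting spot. Each pot was lowered until the wrist force showed contact, then released.

The wrist-camera fits after each placing gave these offsets from the base centre:

| Pot | Offset from centre | Angle to base edges |
|---|---|---|
| Large square | about 1 mm | about 1° |
| Large round | about 0.5 mm | not applicable |
| Small round | about 0.3 mm | not applicable |
| Small square | about 1.7 mm | about 2° |

- **Small square angle:** its fit disagrees slightly with the rest. The fits made around the placing put the base at about −25.4° (range −24.6° to −25.6°), and the gripper let go within about 1° of that. The final picture also shows the sides parallel, so I put the 2° mostly down to fit noise.
- **One failed grasp:** on the first try to pick the large round pot off the mat, the arm crept upward as the fingers closed, and the pads slid off over the rim. The pot stayed upright and had not moved, and a lower grip worked.
- **Other checks:** the highest wrist force I saw was about 28 N, and the last side view shows nothing else disturbed.

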